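# Fit the second leg of a machine stand and lock its cam

### The arm

A 6-joint arm with a two-finger parallel gripper is mounted at the origin on the work surface. World frame = base frame: x ahead of the robot, y to its left, z up, the work surface at z = 0. Lengths are in m, angles in rad, forces in N, time in s.
With the tool pointing down it reaches from about 0.35 to 0.975 m from the base axis. Payload 4.9 kg.
Tool frame: the origin (TCP) lies at the very end of the fingers, on their centre line; the grasp point (between the pads) lies 19 mm behind it (grasp_offset is the distance from the TCP to the grasp point, in m); x points along the fingers, y is the direction in which the jaws open and shut, and the axes are right-handed (so a half turn about x gives the same grasp; the last joint's range is limited). The gripper opens to 85 mm and grips with 20 to 120 N. Pads are 22 mm wide; open, the fingers measure 114 mm over their backs; the gripper's body (76 mm by 85 mm) begins 54 mm behind the grasp point. The pads swing forward as they close: fully open they stand 13 mm farther back than shut.
Start: joints at [-1.462, 0.053, 1.613, -0, 1.476, -0.119], TCP at [0.141, -0.609, 0.231] pointing down, gripper open.
Joint ranges: [-3.01, 3.01], [-1.01, 2.22], [0.06, 2.58], [-1.02, 4.17], [0.09, 2.62], [-3.14, 3.14]. Speed limits (rad/s): [2.57, 2.57, 3.14, 3.14, 3.14, 3.14].

### API

Orientations are given as a rotation vector (axis times angle).
In Python, from station import get_obs, get_image, finish_job, grasp_offset gives the robot as it stands.
- The arm moves only by the tool move_arm, never from a script. Its argument "moves" is a list of rows, each a list of 6 numbers: the shift along the world's x, y, z scaled (see below), then the turn, a rotation vector about the world's x, y, z scaled (see below). A call has 1 to 8 rows; each row is the pose to reach, as a shift and turn from the pose commanded when the call began, turning the shorter way round; what a row does not reach only later rows make up. The controller multiplies each number of a shift by 0.12 m and each number of a turn by 2 pi rad. A row lasts 1/8 s, in which the tool goes at most 62.5 mm and 10.7 degrees, less where a joint would pass 70% of its speed; a pose out of reach is approached as far as the arm can. A call with a number of a shift or a turn outside -1 to 1 is refused whole. A call with a gripper value outside its range is refused whole. "gripper" is the closure, from 0 (fully open) to 1 (shut), set as the call begins (left out, the last holds). The fingers move at their own pace and stop on an object; "force" is the grip in N (left out, the last holds). Time passes only in rows, so rows that repeat a pose let the fingers close. It gives the time, the measured TCP pose, the force and the opening at its end, in the units of the state.
- get_obs(): the state, without advancing time (a new reading comes with each control period).
- get_image(name): name is "scene" or "side" or "wrist"; returns a dict with "frame" (384x512x3 uint8, red, green, blue), "fx", "fy", "cx", "cy" (pixels), "T" (4x4, takes a point from camera to world coordinates); the wrist camera has in their place "mount" (4x4, takes a point from camera to tool coordinates, whose origin is the TCP and whose axes are the tool frame's). Camera axes: x right, y up, looking along -z (the intrinsics and any distortion apply to the point x, -y, -z); pixel columns grow to the right and rows downward; lengths in m; the calibration is good to about 2 mm. The wrist camera is an equidistant fisheye: a pixel r from the principal point sees the ray r / f radians off the axis. A picture is of the moment at which its call begins: read the wrist's pose just before it. There is no depth.
- finish_job(): hands the job in, once; it reports no verdict.
The state is a dict: "t": time; "q": joint angles; "dq": joint speeds; "effort": joint torques, N m; "tool_pos": TCP position; "tool_rot": TCP orientation; "contact_force": force on the tool from outside, world axes, zero at the start; "wrist_torque": the same for the moment, N m; "opening": finger opening in m.
Only numpy, scipy, OpenCV 4.12 (cv2) and the standard library are available. Lean on these libraries where they do the work, as an engineer would, in place of code of your own. Each camera call takes 0.05 s, during which the arm holds its last target.

### The job

Fit the second leg of the machine stand, which lies upside down on the assembly board: push the loose leg up to the open end of the stand's board so that its stud and two dowels go into their holes, then swing the lever of its cam lock clockwise until it has drawn the leg tight against the board. Stop when the lever comes up firm - tight, but not forced - then let go, and leave the things lying round about where they are.

Things in the scene. Friction and masses are not known exactly. Their poses are not given: they have to be found in the camera images.
- leg: The loose leg: an upright plywood board 22 mm thick (x), 180 wide (y), 80 high (z), 0.27 to 0.44 kg, standing free on the assembly board. Origin: centre of its underside. Its +x face, 11 mm from the origin, is the joint face with a stud and two dowels, axes 15 mm above the underside; +x points to the stand within 0.3 rad at the start.
- leg_top (a point): Middle of the leg's top edge, 80 mm above its underside: the place to take it from above, across the 22 mm. Axes as the leg's.
- leg_face (a point): Point on the leg's joint face where the steel stud comes out, 15 mm above the underside: 6 mm neck, 13 mm ball head, head centre 49 mm out from the face. Two round-ended wooden dowels, 10 mm thick, reach 28 mm out at y = -60 and +60 mm from here, same height. Axes as the leg's.
- stand: The stand, upside down, clamped to the assembly board (12 mm thick; the leg stands on it too). Origin: middle of the lower edge of its open end face, 12 mm above the bench; x points from that face into the stand (the way to push the leg), z up. Its board is 30 mm thick, 180 wide, 260 long, with a leg 80 mm high already fitted at the far end. Toggle clamps beside it, 65 mm high, are 230 mm in.
- bore (a point): Centre of the 16 mm stud bore in the open end face, 15 mm above the assembly board: where leg_face must come to lie. Dowel holes, 13 mm wide, 13 mm high, 40 mm deep, at y = -60 and +60 mm from here, same height. Axes as the stand's.
- cam_axis (a point): On the vertical axis of the cam lock to be turned, 15 mm above the stand board's upper face, 58 mm in from the end face (drilling varies by 1.5 mm). The lock: a 35 mm steel disc in the board with a fixed lever, an upright blade 8 mm thick, 60 mm long from the axis, standing 5 to 25 mm above the board. x points along the lever. The far leg's cam lock, already tight, looks the same.
- lever_grip (a point): On the lever 48 mm out from the cam's axis, halfway up the blade (15 mm above the board): where to push or pinch it. x points outward along the lever, y square to its flat sides.
- cam (a joint): Turn of the cam, rad, growing clockwise from above; at 0 (a stop; start 0 to 0.12) the slot's mouth faces the bore and lets the stud's head in. Turned, the slot catches the head if the leg's gap is under 0.9 mm and draws 2.6 mm per rad. Pushed at lever_grip it swings with 4 to 5 N; once the leg bears (at 0.9 to 2.1 rad) the push needed climbs: tight at 9 to 14 N, forced at 20. Stays where left; end stop 3.3.
- chuck: Bystander: a three-jaw lathe chuck, steel, 80 mm across and 54 mm high, lying on its back on the bench beside the assembly board. Origin: centre of its underside.
- collet_box: Bystander: an open wooden box of collets, 120 x 90 x 34 mm, on the bench beside the assembly board. Origin: centre of its underside.
- driver: Bystander: a wooden-handled screwdriver lying on the bench on the robot's side of the assembly board. Origin: under its middle.
There are look-alikes about, which are no part of the job. Of the things like the leg, leave any that is blue; of the rest the smaller one is meant.

How it is judged:
By the outcome, as a careful person would: the job done as asked, in the order asked, and still so for the second after the job is handed in, with the robot touching nothing.
It also fails if it takes over 58 s, if anything falls off the work surface, if the arm or the gripper's body presses on something with over 40 N, if the wrist force passes 120 N, or if a joint passes its speed limit or range.

## Working session

There is one attempt and no reset: what is moved stays moved. The work goes in short steps, Python scripts to look and compute and a tool call to move; the robot and the scene stay as the last step left them, time stands still between calls to the robot, and variables do not carry over. Pictures are saved under pics/ and viewed, and the job is handed in when it is done.

Besides the shell and the picture viewer there is one more tool, called after ">>>" as name(argument=value, ...), one argument or row to a line, values as JSON. move_arm: Moves the arm, as the interface text tells. Its arguments: {"type":"object","properties":{"moves":{"type":"array","items":{"type":"array","items":{"type":"number","minimum":-1,"maximum":1}}},"gripper":{"type":"number"},"force":{"type":"number"}},"required":["moves"]}

```bash
ls; mkdir -p pics
python3 - <<'E'
from station import *
import cv2,json
import numpy as np, pickle
o=get_obs();print(o,grasp_offset)
d={}
for n in ["scene","side","wrist"]:
    im=get_image(n);d[n]=im
    cv2.imwrite(f"pics/{n}0.png",cv2.resize(im["frame"][:,:,::-1],(800,600),interpolation=cv2.INTER_CUBIC))
    print(n,{k:(np.round(v,4).tolist() if k!="frame" else 0) for k,v in im.items()})
pickle.dump((o,d),open("v0.pkl","wb"))
E
```

```text
pics
{'t': 0.0, 'q': array([-1.46197501e+00,  5.33422199e-02,  1.61427904e+00, -6.94067283e-07,
        1.47600519e+00, -1.19009156e-01]), 'dq': array([-6.71759057e-04, -1.26077888e-03,  9.18468999e-05,  1.13023993e-03,
        7.86898684e-04,  6.80568940e-04]), 'effort': array([-5.30965135e-04, -3.93682408e+01, -3.70183682e+01, -3.72014401e-04,
        7.00846067e-03, -2.20288956e-05]), 'tool_pos': array([ 0.14109242, -0.60823176,  0.23008104]), 'tool_rot': array([ 2.10169049,  0.24260558, -2.10167004]), 'contact_force': array([-0.65122291, -0.22953083, -0.4336828 ]), 'wrist_torque': array([ 0.05252677, -0.02105585,  0.01168492]), 'opening': 0.08579892436754857} 0.0187
scene {'frame': 0, 'fx': 397.4832, 'fy': 397.4832, 'cx': 247.5691, 'cy': 185.3927, 'T': [[-0.8669, -0.3143, 0.3869, 1.0272], [0.4984, -0.5409, 0.6775, 0.7128], [-0.0037, 0.7802, 0.6255, 0.8738], [0.0, 0.0, 0.0, 1.0]]}
side {'frame': 0, 'fx': 400.0441, 'fy': 400.0441, 'cx': 252.2611, 'cy': 194.4483, 'T': [[-0.974, 0.1125, -0.1968, 0.3093], [-0.2267, -0.4856, 0.8443, 0.8372], [-0.0005, 0.8669, 0.4985, 0.6797], [0.0, 0.0, 0.0, 1.0]]}
wrist {'frame': 0, 'fx': 297.3186, 'fy': 297.3186, 'cx': 261.172, 'cy': 186.4412, 'mount': [[0.0004, 0.2595, -0.9657, -0.1416], [1.0, -0.0012, 0.0001, -0.0001], [-0.0012, -0.9657, -0.2595, -0.0662], [0.0, 0.0, 0.0, 1.0]]}
```

View pics/scene0.png

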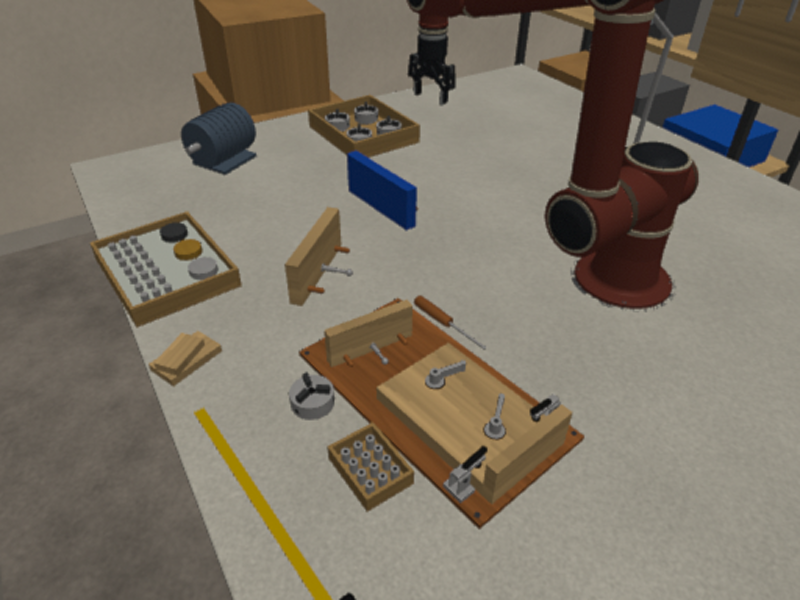

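View pics/side0.png

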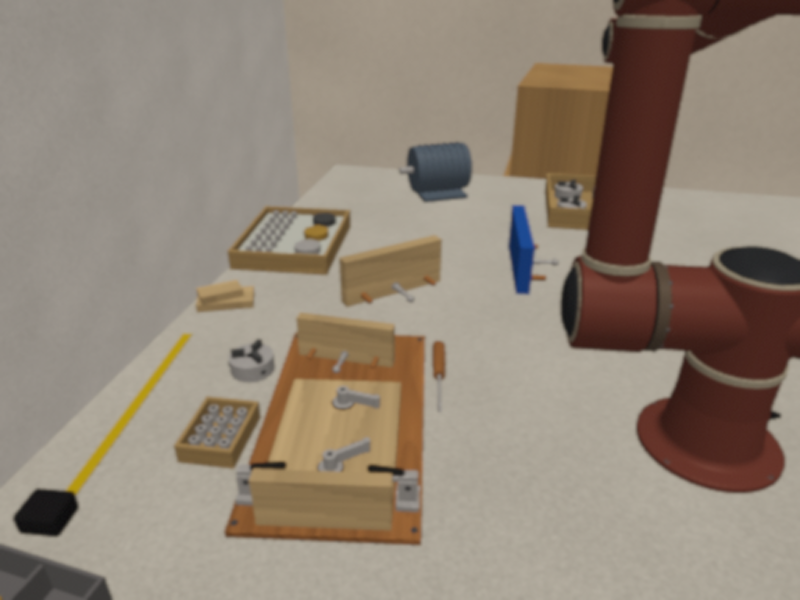

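View pics/wrist0.png

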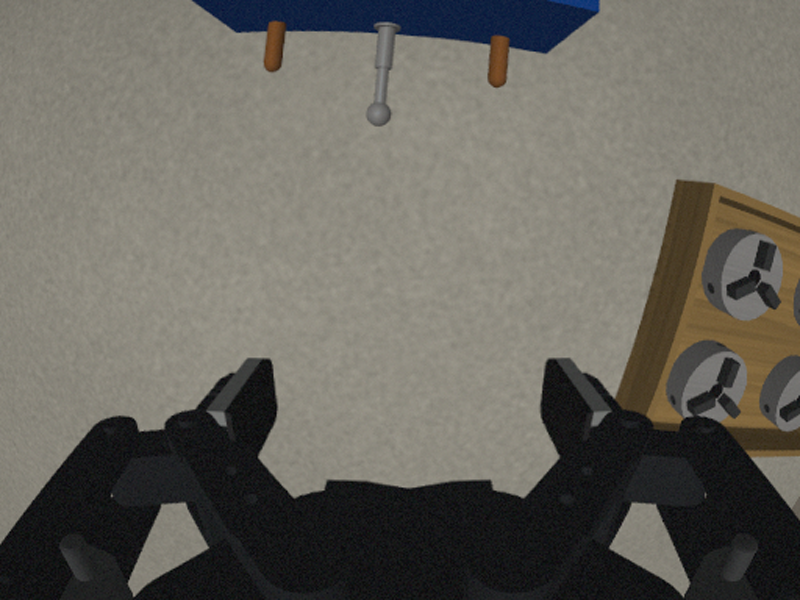

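The leg look-alikes in scene0 are a plain board on the assembly board at (370,330), a plain board on the bench at (315,255), and a blue one at (380,190). I'll crop in on them and measure sizes.

```bash
cat > h.py <<'E'
import numpy as np,cv2,pickle
from scipy.spatial.transform import Rotation as R
def ray(im,uv,T=None,wrist=False):
    uv=np.atleast_2d(np.array(uv,float)); x=(uv[:,0]-im["cx"])/im["fx"]; y=(uv[:,1]-im["cy"])/im["fy"]
    if wrist:
        r=np.hypot(x,y); s=np.where(r>1e-9,np.sin(r)/np.maximum(r,1e-9),1); d=np.c_[x*s,-y*s,-np.cos(r)]
    else: d=np.c_[x,-y,-np.ones_like(x)]
    T=im["T"] if T is None else T
    return T[:3,3],d@T[:3,:3].T
def onz(im,uv,z,T=None,wrist=False):
    p,d=ray(im,uv,T,wrist); return p+d*((z-p[2])/d[:,2])[:,None]
def proj(im,P,T=None,wrist=False):
    T=im["T"] if T is None else T
    c=(np.atleast_2d(P)-T[:3,3])@T[:3,:3]
    if wrist:
        rr=np.hypot(c[:,0],c[:,1]); th=np.arctan2(rr,-c[:,2]); k=th/np.maximum(rr,1e-9)
        return np.c_[im["cx"]+im["fx"]*k*c[:,0],im["cy"]-im["fy"]*k*c[:,1]]
    return np.c_[im["cx"]+im["fx"]*c[:,0]/-c[:,2],im["cy"]-im["fy"]*c[:,1]/-c[:,2]]
def wT(o,im):
    T=np.eye(4);T[:3,:3]=R.from_rotvec(o["tool_rot"]).as_matrix();T[:3,3]=o["tool_pos"];return T@im["mount"]
def crop(im,x0,y0,x1,y1,fn):
    f=im["frame"][y0:y1,x0:x1,::-1];s=min(800/(x1-x0),600/(y1-y0));cv2.imwrite(fn,cv2.resize(f,None,fx=s,fy=s,interpolation=cv2.INTER_CUBIC));print(fn,"scale",s)
E
python3 - <<'E'
from h import *
o,d=pickle.load(open("v0.pkl","rb"))
crop(d["scene"],180,120,380,270,"pics/c1.png")
crop(d["scene"],230,210,380,340,"pics/c2.png")
crop(d["side"],140,190,300,350,"pics/c3.png")
E
```

```text
pics/c1.png scale 4.0
pics/c2.png scale 4.615384615384615
pics/c3.png scale 3.75
```

View pics/c1.png

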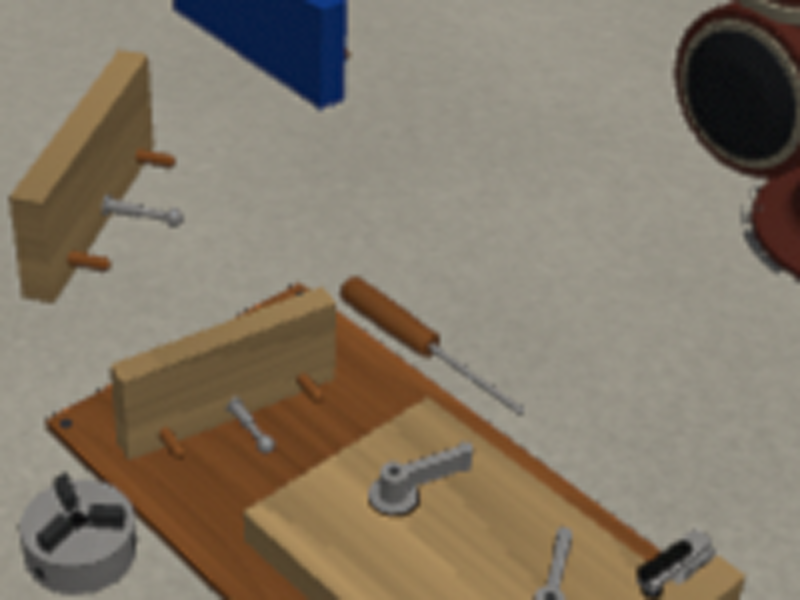

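View pics/c2.png

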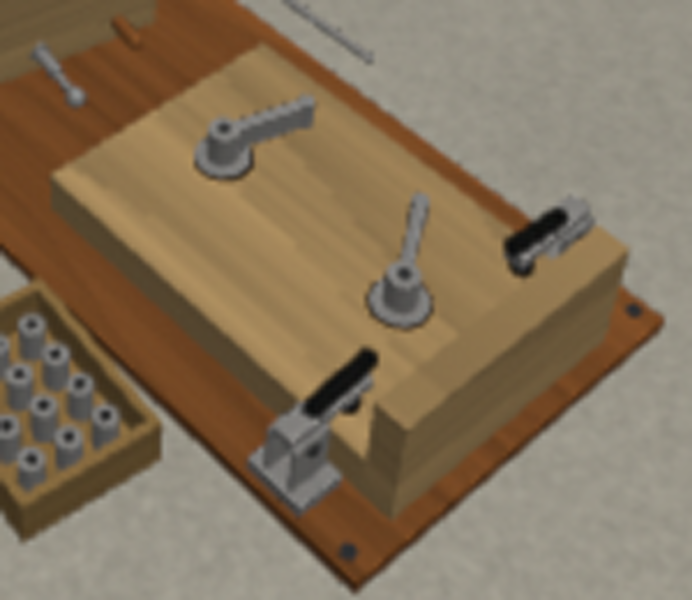

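View pics/c3.png

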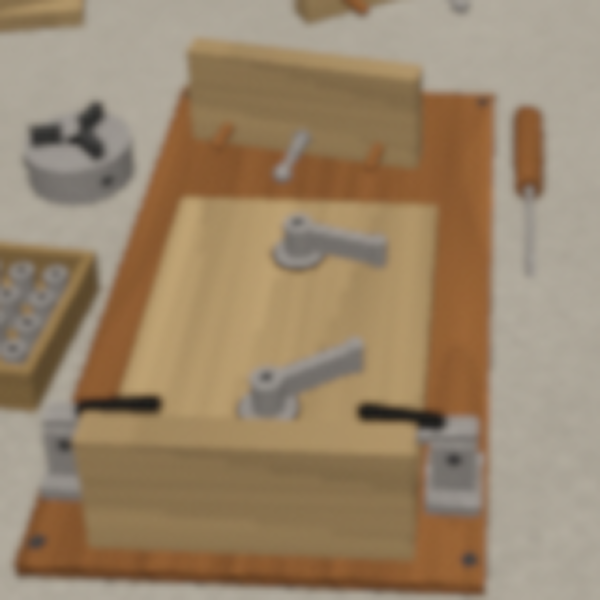

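Run:
```python
from h import *
np.set_printoptions(precision=4,suppress=True)
o,d=pickle.load(open("v0.pkl","rb"))
s=d["scene"];e=d["side"]
c1=lambda *p:np.array(p)/4+[180,120]
c2=lambda *p:np.array(p)/4.61538+[230,210]
c3=lambda *p:np.array(p)/3.75+[140,190]
print("stand top scene c1 openL,R",onz(s,c1([247,515],[430,400]),.042), "c2",onz(s,c2([52,178],[265,43]),.042))
print("side open",onz(e,c3([182,198],[437,206]),.042))
L=onz(s,c1([127,378],[335,303],[112,370],[318,290]),.092);print("leg top scene",L, np.linalg.norm(L[0]-L[1]))
L=onz(e,c3([192,54],[421,75],[193,42],[421,66]),.092);print("leg top side",L,np.linalg.norm(L[0]-L[1]))
B=onz(s,c1([40,200],[150,58],[12,195],[118,52]),.1);print("big?",B,np.linalg.norm(B[0]-B[1]),np.linalg.norm(B[2]-B[3]))
for h in(.08,.09,.1,.11):
  B=onz(s,c1([40,200],[150,58]),h);b=onz(s,c1([50,300],[150,150]),0);print(h,np.linalg.norm(B[0]-B[1]),B,b)
print("far leg top",onz(s,c2([375,410],[600,230],[410,432],[628,250]),.092), onz(e,c3([76,440],[417,455],[80,415]),.092))
print("cam hub scene",onz(s,c2([225,127],[312,102]),.067),"side",onz(e,c3([298,222],[383,238]),.067))
print("cam disc",onz(s,c2([224,160]),.043),onz(e,c3([297,255]),.043))
```

```text
stand top scene c1 openL,R [[0.6677 0.0487 0.042 ]
 [0.4917 0.017  0.042 ]] c2 [[0.6685 0.0475 0.042 ]
 [0.4903 0.0144 0.042 ]]
side open [[0.6669 0.0449 0.042 ]
 [0.4899 0.0134 0.042 ]]
leg top scene [[ 0.6998 -0.0696  0.092 ]
 [ 0.5262 -0.0656  0.092 ]
 [ 0.7055 -0.0827  0.092 ]
 [ 0.5293 -0.0853  0.092 ]] 0.1736572635693011
leg top side [[ 0.6965 -0.0642  0.092 ]
 [ 0.5217 -0.0742  0.092 ]
 [ 0.702  -0.081   0.092 ]
 [ 0.5246 -0.0864  0.092 ]] 0.1750905776660986
big? [[ 0.6714 -0.2899  0.1   ]
 [ 0.4947 -0.4427  0.1   ]
 [ 0.6885 -0.3078  0.1   ]
 [ 0.5157 -0.4673  0.1   ]] 0.23364632678193265 0.23516163751442132
0.08 0.2396848860225476 [[ 0.6622 -0.3158  0.08  ]
 [ 0.4809 -0.4726  0.08  ]] [[ 0.6755 -0.2827  0.    ]
 [ 0.5013 -0.4408  0.    ]]
0.09 0.23666560640224027 [[ 0.6668 -0.3028  0.09  ]
 [ 0.4878 -0.4576  0.09  ]] [[ 0.6755 -0.2827  0.    ]
 [ 0.5013 -0.4408  0.    ]]
0.1 0.23364632678193265 [[ 0.6714 -0.2899  0.1   ]
 [ 0.4947 -0.4427  0.1   ]] [[ 0.6755 -0.2827  0.    ]
 [ 0.5013 -0.4408  0.    ]]
0.11 0.23062704716162516 [[ 0.676  -0.2769  0.11  ]
 [ 0.5016 -0.4278  0.11  ]] [[ 0.6755 -0.2827  0.    ]
 [ 0.5013 -0.4408  0.    ]]
far leg top [[0.6255 0.3044 0.092 ]
 [0.4472 0.2724 0.092 ]
 [0.6183 0.3235 0.092 ]
 [0.4437 0.2907 0.092 ]] [[0.617  0.3191 0.092 ]
 [0.4394 0.2887 0.092 ]
 [0.6225 0.3018 0.092 ]]
cam hub scene [[0.5688 0.084  0.067 ]
 [0.5111 0.0931 0.067 ]] side [[0.5686 0.0835 0.067 ]
 [0.5096 0.0871 0.067 ]]
cam disc [[0.5709 0.0881 0.043 ]] [[0.5689 0.0883 0.043 ]]
```

The bench leg measures about 235 mm wide and the one on the assembly board about 175–180 mm. So the leg at scene0 (370,330) is the one meant. Next I'll work out a view pose above it.

Run:
```python
from h import *
np.set_printoptions(precision=4,suppress=True)
o,d=pickle.load(open("v0.pkl","rb"))
M=R.from_rotvec(o["tool_rot"]).as_matrix();print(M)
print(np.degrees(np.arctan2(M[1,1],M[0,1])))
print(wT(o,d["wrist"]))
# desired: x down, y(jaw) at yaw a:
```

```text
[[-0.0002  0.2259 -0.9742]
 [ 0.002  -0.9742 -0.2259]
 [-1.     -0.002  -0.0002]]
-76.94625781043355
[[ 0.227   0.9405  0.253   0.2056]
 [-0.9739  0.2198  0.0566 -0.5935]
 [-0.0024 -0.2593  0.9658  0.3717]
 [ 0.      0.      0.      1.    ]]
```

>>> move_arm(
  moves=[
    [0.2,0.32,0.03,0,0,0],
    [0.4,0.64,0.06,0,0,0],
    [0.6,0.97,0.1,0,0,0],
  ],
)

```text
t: 0.52
tool_pos: [0.2136, -0.491, 0.2428]
tool_rot: [2.102, 0.241, -2.102]
contact_force: [0.5, -0.5, 0.9]
opening: 0.0856
```

>>> move_arm(
  moves=[
    [0.2,0.32,0,0,0,0],
    [0.4,0.64,0,0,0,0],
    [0.6,0.97,0,0,0,0],
  ],
)

```text
t: 0.9
tool_pos: [0.2856, -0.3746, 0.243]
tool_rot: [2.101, 0.24, -2.101]
contact_force: [0.7, -0.2, 0.3]
opening: 0.0852
```

>>> move_arm(
  moves=[
    [0.2,0.32,0,0,0,0],
    [0.4,0.64,0,0,0,0],
    [0.6,0.97,0,0,0,0],
  ],
)

```text
t: 1.27
tool_pos: [0.3576, -0.2582, 0.2431]
tool_rot: [2.101, 0.24, -2.101]
contact_force: [0.4, 0.9, -0.4]
opening: 0.0856
```

>>> move_arm(
  moves=[
    [0.2,0.32,0,0,0,0],
    [0.4,0.64,0,0,0,0],
    [0.6,0.97,0,0,0,0],
  ],
)

```text
t: 1.65
tool_pos: [0.4296, -0.1418, 0.2431]
tool_rot: [2.101, 0.24, -2.101]
contact_force: [0.7, -0.8, -0.2]
opening: 0.0854
```

>>> move_arm(
  moves=[
    [0.2,0.32,0,0,0,-0.016],
    [0.4,0.64,0,0,0,-0.033],
    [0.6,0.97,0,0,0,-0.033],
    [0.6,0.97,0,0,0,-0.033],
  ],
)

```text
t: 2.15
tool_pos: [0.5017, -0.0245, 0.2428]
tool_rot: [2.208, 0.028, -2.21]
contact_force: [-0.5, -0.2, -1.0]
opening: 0.0852
```

Run:
```python
from station import *
from h import *
o=get_obs();im=get_image("wrist");pickle.dump((o,im),open("v1.pkl","wb"))
print(o["t"],o["tool_pos"],o["q"],abs(o["dq"]).max())
crop(im,0,0,512,384,"pics/w1.png")
```

```text
2.15 [ 0.50168642 -0.02453335  0.2428117 ] [-1.97345184e-01 -2.53148559e-01  1.87797707e+00  3.82824370e-04
  1.51779845e+00  1.34864561e+00] 0.05047279939196405
pics/w1.png scale 1.5625
```

View pics/w1.png

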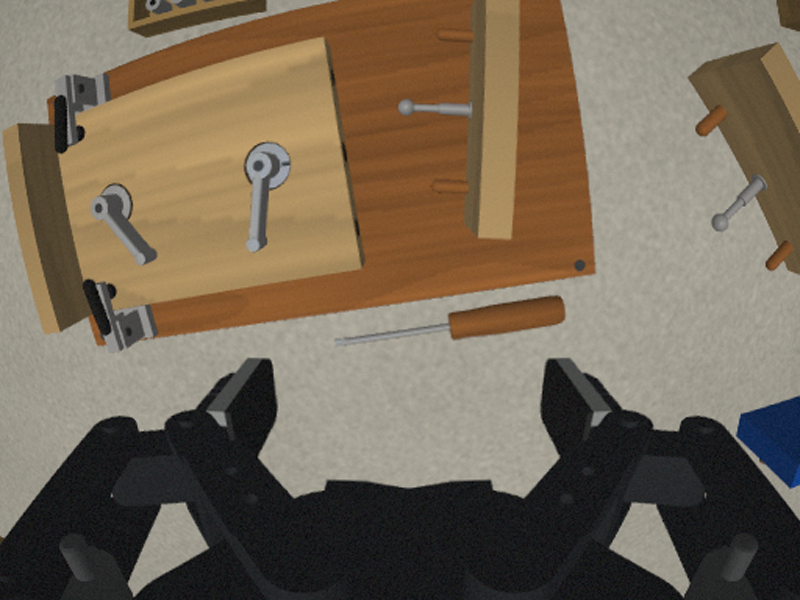

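w1 shows the stand on the left, its open end running from (325,40) to (360,268). The lever runs from hub (262,165) to tip (254,245), and the leg's near end is at (495,238) with the stud ball at (406,106). I'll zoom in for precise points.

Run:
```python
from h import *
o,im=pickle.load(open("v1.pkl","rb"))
crop(im,140,10,240,180,"pics/w1a.png")
crop(im,240,0,360,160,"pics/w1b.png")
```

```text
pics/w1a.png scale 3.5294117647058822
pics/w1b.png scale 3.75
```

View pics/w1a.png

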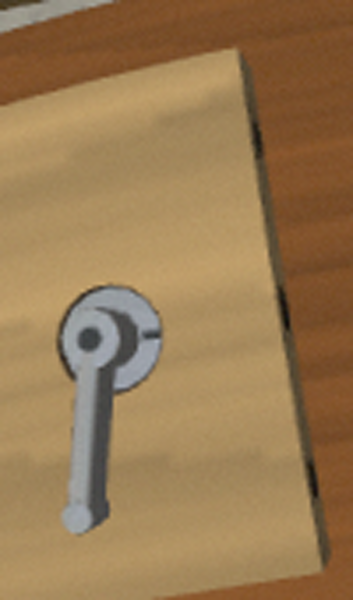

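View pics/w1b.png

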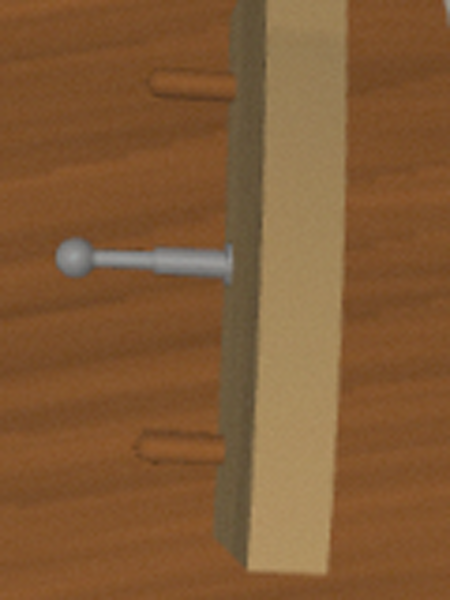

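Run:
```python
from h import *
np.set_printoptions(precision=4,suppress=True)
o,im=pickle.load(open("v1.pkl","rb"));T=wT(o,im)
a=lambda *p:np.array(p)/3.52941+[140,10]
b=lambda *p:np.array(p)/3.75+[240,0]
f=lambda q,z:onz(im,q,z,T,True)
ang=lambda v:np.degrees(np.arctan2(v[1],v[0]))
E=f(a([239,50],[320,571]),.042);v=E[1]-E[0];print("stand edge",E,np.linalg.norm(v),"x yaw",ang(v)-90+0, "mid",E.mean(0))
Bo=f(a([257,140],[284,308],[312,480]),.027);print("bores",Bo,ang(Bo[2]-Bo[0]),np.linalg.norm(Bo[2]-Bo[0]))
print("disc",f(a([110,338]),.042),"hub",f(a([90,338]),.067),"tip",f(a([78,518]),.067),"mouth",f(a([150,335]),.042))
L=f(b([247,570],[265,100],[328,574],[340,300],[347,5]),.092);print("leg top",L,ang(L[0]-L[1]),ang(L[2]-L[4]))
D=f(b([150,82],[137,445]),.027);S=f(b([75,257],[230,263]),.027);print("dowel",D,ang(D[1]-D[0]),np.linalg.norm(D[1]-D[0]),"stud",S,ang(S[0]-S[1]),np.linalg.norm(S[0]-S[1]))
```

```text
stand edge [[0.6678 0.0418 0.042 ]
 [0.4927 0.0117 0.042 ]] 0.1776788872840677 x yaw -260.24035797960744 mid [0.5802 0.0268 0.042 ]
bores [[0.6391 0.0372 0.027 ]
 [0.5804 0.0265 0.027 ]
 [0.5214 0.0161 0.027 ]] -169.88128622948582 0.11959053511773597
disc [[0.5708 0.0832 0.042 ]] hub [[0.5708 0.0821 0.067 ]] tip [[0.5139 0.0873 0.067 ]] mouth [[0.5715 0.0693 0.042 ]]
leg top [[ 0.5259 -0.0682  0.092 ]
 [ 0.6528 -0.0689  0.092 ]
 [ 0.5258 -0.0905  0.092 ]
 [ 0.5994 -0.0901  0.092 ]
 [ 0.6833 -0.0911  0.092 ]] 179.70741656212638 179.7700255504492
dowel [[ 0.6755 -0.0421  0.027 ]
 [ 0.5558 -0.0411  0.027 ]] 179.50901387855714 0.11963106761721556 stud [[ 0.6158 -0.0198  0.027 ]
 [ 0.6159 -0.0689  0.027 ]] 90.18076807906162 0.04911123224526482
```

>>> move_arm(
  moves=[
    [0.45,-0.22,-0.2,0,0,-0.004],
    [0.9,-0.44,-0.5,0,0,-0.004],
    [0.952,-0.459,-0.94,0,0,-0.004],
    [0.952,-0.459,-0.94,0,0,-0.004],
  ],
  gripper=0,
)

```text
t: 2.7
tool_pos: [0.6113, -0.0826, 0.1238]
tool_rot: [-2.203, 0.004, 2.23]
contact_force: [-0.4, 0.1, -0.3]
opening: 0.0855
```

>>> move_arm(
  moves=[
    [0,0,-0.3,0,0,0],
    [0,0,-0.617,0,0,0],
    [0,0,-0.617,0,0,0],
    [0,0,-0.617,0,0,0],
  ],
)

```text
t: 3.2
tool_pos: [0.6167, -0.0825, 0.0597]
tool_rot: [-2.224, 0.007, 2.215]
contact_force: [0.1, -0.2, 1.3]
opening: 0.0852
```

Run:
```python
from station import *
from h import *
o=get_obs();im=get_image("wrist");pickle.dump((o,im),open("v2.pkl","wb"))
print(o["t"],o["tool_pos"],o["q"],o["contact_force"])
crop(im,0,0,512,384,"pics/w2.png")
```

```text
3.2 [ 0.61674651 -0.08251133  0.05970333] [-2.52499169e-01  2.04256954e-01  1.74887184e+00 -6.37368506e-05
  1.18433638e+00  1.32322410e+00] [ 0.09828063 -0.1587213   1.33194886]
pics/w2.png scale 1.5625
```

View pics/w2.png

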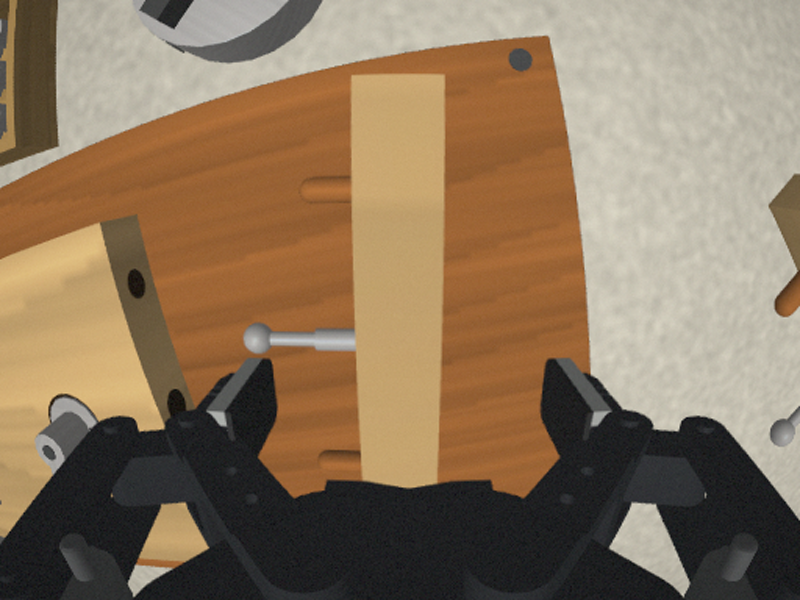

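w2 shows the leg straddled centrally, with the jaws at x=275 and 542 and the leg at 355–443. It sits slightly towards +y, so I'll shift and close.

>>> move_arm(
  moves=[
    [0,0.02,-0.02,0,0,0],
    [0,0.02,-0.02,0,0,0],
  ],
)

```text
t: 3.5
tool_pos: [0.6159, -0.0794, 0.0551]
tool_rot: [-2.221, 0.005, 2.218]
contact_force: [0.4, 0.1, -0.3]
opening: 0.0856
```

>>> move_arm(
  moves=[
    [0,0,0,0,0,0],
    [0,0,0,0,0,0],
    [0,0,0,0,0,0],
    [0,0,0,0,0,0],
    [0,0,0,0,0,0],
    [0,0,0,0,0,0],
  ],
  gripper=1,
  force=50,
)

```text
t: 4.25
tool_pos: [0.6154, -0.0796, 0.0541]
tool_rot: [-2.219, 0.005, 2.219]
contact_force: [0.6, -0.5, 0.4]
opening: 0.0215
```

Run:
```python
from station import *
from h import *
o=get_obs();im=get_image("wrist");pickle.dump((o,im),open("v3.pkl","wb"))
print(o["t"],o["tool_pos"],o["tool_rot"],o["contact_force"],o["opening"])
M=R.from_rotvec(o["tool_rot"]).as_matrix();print(M)
crop(im,0,0,512,384,"pics/w3.png")
```

```text
4.25 [ 0.61544817 -0.07963675  0.05407964] [-2.21938953  0.00543031  2.21900026] [ 0.61323828 -0.51199026  0.44845664] 0.021542713293386802
[[ 1.74933825e-04 -4.69021619e-03 -9.99988986e-01]
 [-2.04131643e-04 -9.99988980e-01  4.69018045e-03]
 [-9.99999964e-01  2.03308923e-04 -1.75889319e-04]]
pics/w3.png scale 1.5625
```

View pics/w3.png

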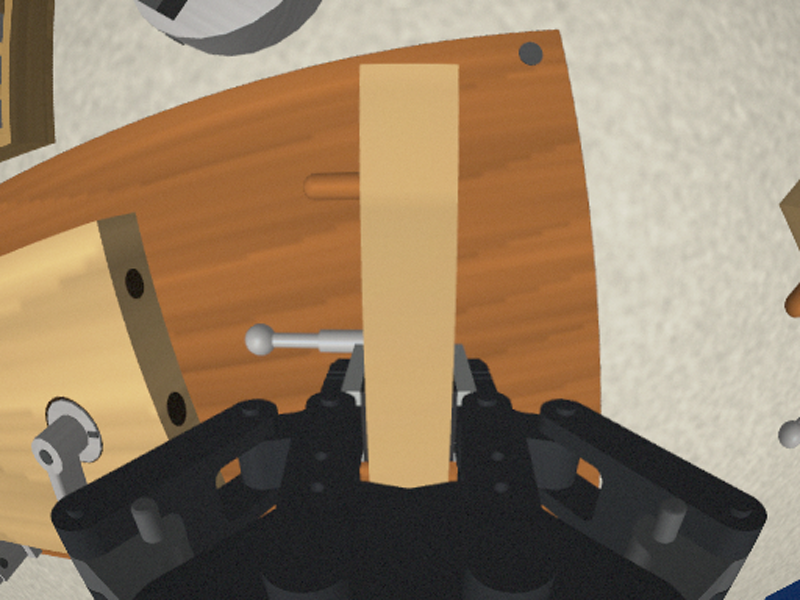

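Run:
```python
from h import *
o,im=pickle.load(open("v3.pkl","rb"))
crop(im,50,80,250,230,"pics/w3a.png")
```

```text
pics/w3a.png scale 4.0
```

View pics/w3a.png

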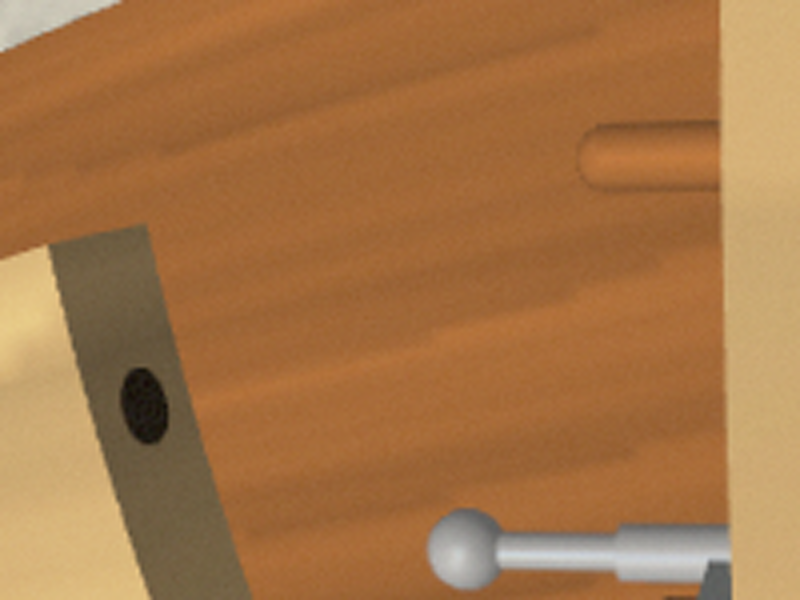

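Run:
```python
from h import *
np.set_printoptions(precision=4,suppress=True)
o,im=pickle.load(open("v3.pkl","rb"));T=wT(o,im)
b=lambda *p:np.array(p)/4+[50,80]
f=lambda q,z:onz(im,q,z,T,True)
S=f(b([466,549]),.027)[0];D=f(b([580,157]),.027)[0]
B1=f(b([145,405]),.027)[0];B0=f(np.array([[177,408]])/1.5625,.027)[0]
C=f(b([50,243]),.042)[0]
print("ball",S,"dowel",D,"bores",B1,B0,np.linalg.norm(B1-B0),np.degrees(np.arctan2(*(B1-B0)[[1,0]])),"corner",C)
# leg face from ball in leg frame
def ax(deg):
    c,s=np.cos(np.radians(deg)),np.sin(np.radians(deg));return np.array([c,s]),np.array([-s,c])
x,y=ax(89.73);t=o["tool_pos"][:2]
print("ball in leg axes rel TCP",(S[:2]-t)@x,(S[:2]-t)@y,"dowel",(D[:2]-t)@x,(D[:2]-t)@y)
```

```text
ball [ 0.6165 -0.0199  0.027 ] dowel [ 0.6762 -0.0418  0.027 ] bores [0.6403 0.0365 0.027 ] [0.5817 0.0258 0.027 ] 0.059516312871657255 10.30028924180177 corner [0.6696 0.0413 0.042 ]
ball in leg axes rel TCP 0.05975219902963119 -0.0007236319272382804 dowel 0.03815647939848582 -0.06061743238962244
```

>>> move_arm(
  moves=[
    [-0.05,0.08,0,0,0,0.008],
    [-0.1,0.16,0,0,0,0.016],
    [-0.15,0.24,0,0,0,0.024],
    [-0.188,0.299,0,0,0,0.0286],
    [-0.188,0.299,0,0,0,0.0286],
    [-0.188,0.299,0,0,0,0.0286],
  ],
)

```text
t: 5.05
tool_pos: [0.5925, -0.043, 0.054]
tool_rot: [2.13, 0.188, -2.131]
contact_force: [-0.6, 1.8, 1.9]
opening: 0.0217
```

Run:
```python
from station import *
from h import *
o=get_obs();im=get_image("wrist");s=get_image("side");pickle.dump((o,im,s),open("v4.pkl","wb"))
M=R.from_rotvec(o["tool_rot"]).as_matrix();print(o["t"],o["tool_pos"],np.degrees(np.arctan2(-M[1,1],-M[0,1])),o["contact_force"],o["opening"])
crop(im,50,70,250,220,"pics/w4.png")
crop(s,160,190,290,290,"pics/s4.png")
```

```text
5.05 [ 0.59246296 -0.04295977  0.05404254] 100.03248028740674 [-0.57821315  1.81423712  1.90120027] 0.021694797634262648
pics/w4.png scale 4.0
pics/s4.png scale 6.0
```

View pics/w4.png

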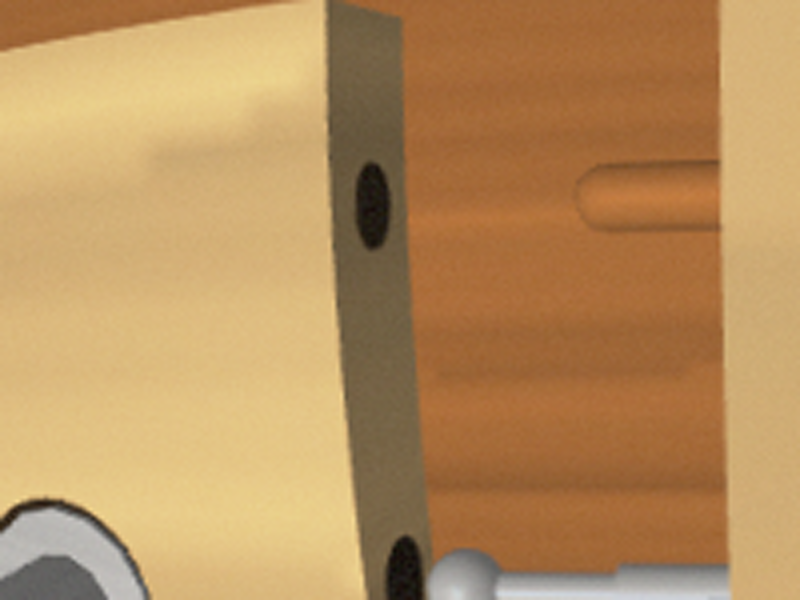

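View pics/s4.png

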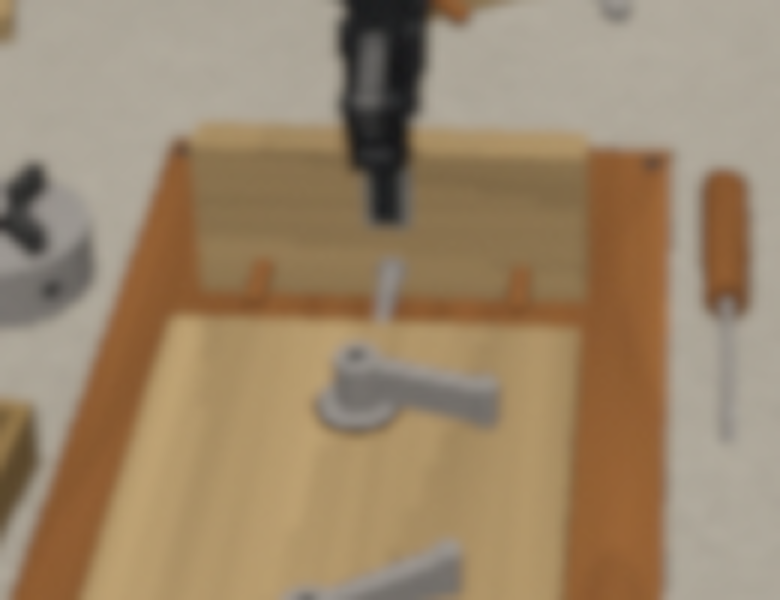

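Run:
```python
from h import *
np.set_printoptions(precision=4,suppress=True)
o,im,s=pickle.load(open("v4.pkl","rb"));T=wT(o,im)
b=lambda *p:np.array(p)/4+[50,70]
f=lambda q,z:onz(im,q,z,T,True)
D=f(b([578,197],[640,197]),.027);B1=f(b([373,206]),.027)[0];S=f(b([467,582]),.027)[0]
c,s_=np.cos(np.radians(100.05)),np.sin(np.radians(100.05));x=np.array([c,s_]);y=np.array([-s_,c]);t=o["tool_pos"][:2]
for n,p in(("dowel",D[0]),("dowel2",D[1]),("bore",B1),("ball",S),):print(n,p,(p[:2]-t)@x,(p[:2]-t)@y)
crop(im,90,170,200,250,"pics/w4b.png")
```

```text
dowel [0.6455 0.0054 0.027 ] 0.03834262226600021 -0.06066155879327799
dowel2 [ 0.6468 -0.0036  0.027 ] 0.029272511723252327 -0.06040124416296654
bore [0.64   0.0368 0.027 ] 0.07023733279625899 -0.06075050041019087
ball [0.584  0.0159 0.027 ] 0.059393763618540374 -0.0019276377866626637
pics/w4b.png scale 7.2727272727272725
```

View pics/w4b.png

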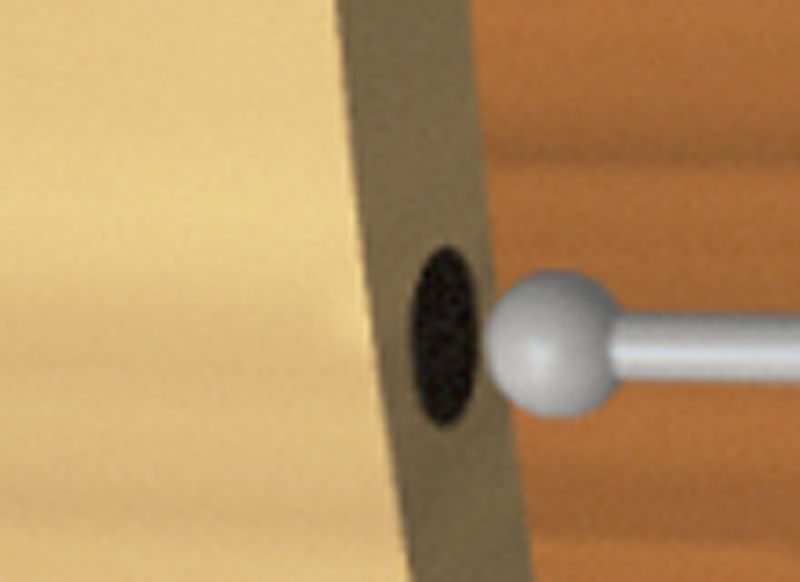

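>>> move_arm(
  moves=[
    [-0.0145,0.082,0,0,0,0],
    [-0.029,0.164,0,0,0,0],
    [-0.0436,0.246,0,0,0,0],
    [-0.0436,0.246,0,0,0,0],
  ],
)

```text
t: 5.65
tool_pos: [0.5874, -0.0126, 0.054]
tool_rot: [2.13, 0.19, -2.13]
contact_force: [0.3, 2.7, 0.9]
opening: 0.0215
```

>>> move_arm(
  moves=[
    [-0.0145,0.082,0,0,0,0],
    [-0.0254,0.1436,0,0,0,0],
    [-0.0254,0.1436,0,0,0,0],
  ],
)

```text
t: 6.02
tool_pos: [0.5843, 0.0042, 0.054]
tool_rot: [2.13, 0.189, -2.131]
contact_force: [0.1, 1.1, 0.4]
opening: 0.0215
```

>>> move_arm(
  moves=[
    [-0.0058,0.0328,0,0,0,0],
    [-0.0116,0.0656,0,0,0,0],
    [-0.0116,0.0656,0,0,0,0],
  ],
)

```text
t: 6.4
tool_pos: [0.5831, 0.0114, 0.054]
tool_rot: [2.13, 0.188, -2.13]
contact_force: [-0.3, -0.4, 0.7]
opening: 0.0213
```

>>> move_arm(
  moves=[
    [-0.0022,0.0123,0,0,0,0],
    [-0.0044,0.0246,0,0,0,0],
    [-0.0044,0.0246,0,0,0,0],
  ],
)

```text
t: 6.78
tool_pos: [0.5826, 0.0141, 0.0541]
tool_rot: [2.13, 0.187, -2.13]
contact_force: [0.9, -0.5, 0.1]
opening: 0.0214
```

>>> move_arm(
  moves=[
    [-0.0022,0.0123,0,0,0,0],
    [-0.0022,0.0123,0,0,0,0],
  ],
)

```text
t: 7.02
tool_pos: [0.5823, 0.0155, 0.0541]
tool_rot: [2.13, 0.187, -2.13]
contact_force: [0.0, -1.8, 1.0]
opening: 0.0213
```

>>> move_arm(
  moves=[
    [-0.0022,0.0123,0,0,0,0],
    [-0.0022,0.0123,0,0,0,0],
  ],
)

```text
t: 7.28
tool_pos: [0.5822, 0.0163, 0.0541]
tool_rot: [2.129, 0.186, -2.129]
contact_force: [1.6, -4.3, -1.0]
opening: 0.0215
```

>>> move_arm(
  moves=[
    [-0.0022,0.0123,0,0,0,0],
    [-0.0022,0.0123,0,0,0,0],
  ],
)

```text
t: 7.52
tool_pos: [0.5822, 0.0164, 0.0541]
tool_rot: [2.128, 0.183, -2.127]
contact_force: [1.7, -9.4, -1.4]
opening: 0.0217
```

>>> move_arm(
  moves=[
    [-0.0022,0.0123,0,0,0,0],
    [-0.0022,0.0123,0,0,0,0],
  ],
)

```text
t: 7.78
tool_pos: [0.5822, 0.0165, 0.0542]
tool_rot: [2.127, 0.18, -2.125]
contact_force: [2.3, -13.9, -2.2]
opening: 0.0215
```

Run:
```python
from station import *
from h import *
o=get_obs();im=get_image("wrist");s=get_image("side");pickle.dump((o,im,s),open("v5.pkl","wb"))
M=R.from_rotvec(o["tool_rot"]).as_matrix();print(o["t"],o["tool_pos"],np.degrees(np.arctan2(-M[1,1],-M[0,1])),o["contact_force"],o["opening"])
crop(im,0,0,512,384,"pics/w5.png")
crop(s,160,190,290,290,"pics/s5.png")
```

```text
7.775 [0.58218793 0.01647694 0.05417174] 100.07545659511334 [  2.27420917 -13.89469945  -2.23392057] 0.021499820435879058
pics/w5.png scale 1.5625
pics/s5.png scale 6.0
```

View pics/w5.png

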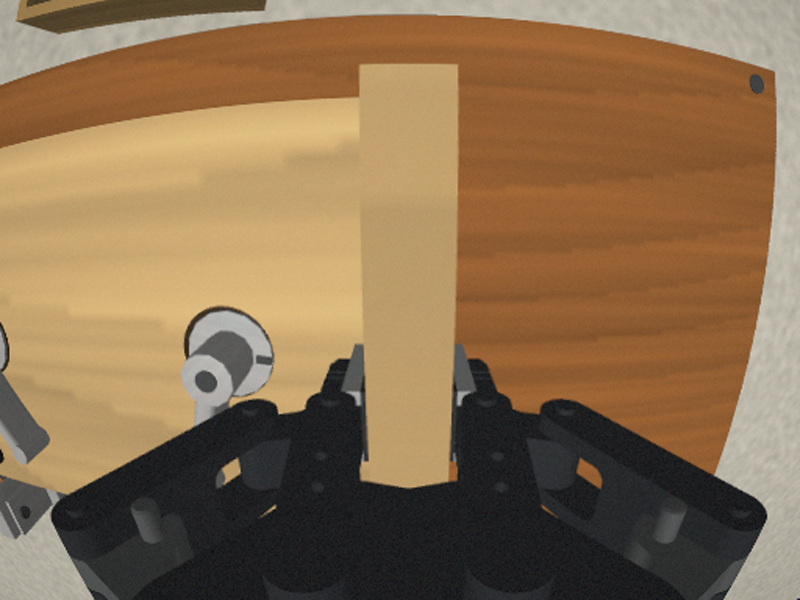

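View pics/s5.png

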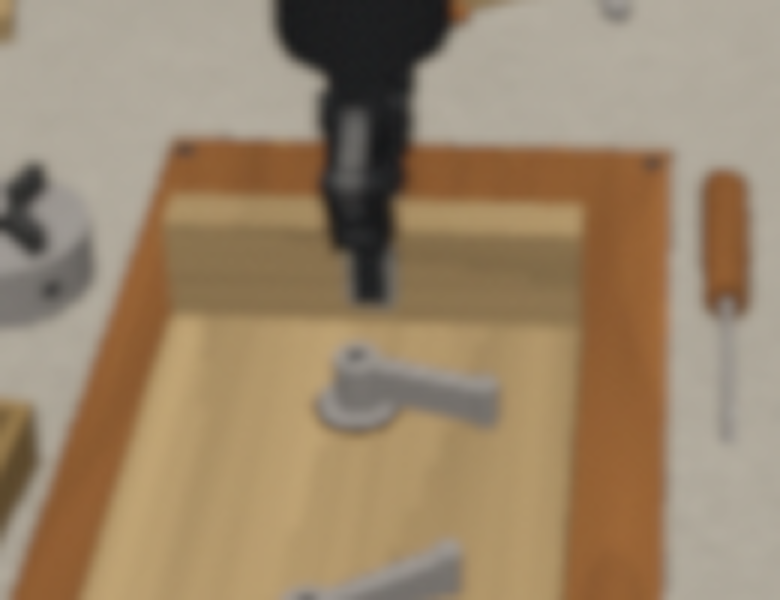

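w5 and s5 show the leg's face flush on the board end, with no dowel or stud visible, and the push is 14 N. I'll relax the push a little, then open.

>>> move_arm(
  moves=[
    [0.0022,-0.0123,0,0,0,0],
    [0.0022,-0.0123,0,0,0,0],
  ],
)

```text
t: 8.12
tool_pos: [0.5822, 0.0163, 0.0541]
tool_rot: [2.128, 0.183, -2.127]
contact_force: [2.0, -8.9, -1.8]
opening: 0.0218
```

>>> move_arm(
  moves=[
    [0,0,0,0,0,0],
    [0,0,0,0,0,0],
    [0,0,0,0,0,0],
  ],
  gripper=0.4,
)

```text
t: 8.5
tool_pos: [0.5817, 0.0189, 0.054]
tool_rot: [2.13, 0.188, -2.13]
contact_force: [0.3, 0.2, 0.0]
opening: 0.0512
```

>>> move_arm(
  moves=[
    [0,0,0.4,0,0,0],
    [0,0,0.8,0,0,0],
    [0,0,0.8,0,0,0],
  ],
)

```text
t: 8.88
tool_pos: [0.5852, 0.0185, 0.1559]
tool_rot: [2.14, 0.186, -2.118]
contact_force: [0.8, 0.0, 0.6]
opening: 0.0513
```

Run:
```python
from station import *
from h import *
np.set_printoptions(precision=4,suppress=True)
o=get_obs();im=get_image("wrist");s=get_image("side");pickle.dump((o,im,s),open("v6.pkl","wb"))
M=R.from_rotvec(o["tool_rot"]).as_matrix();print(o["t"],o["tool_pos"],np.degrees(np.arctan2(-M[1,1],-M[0,1])),o["contact_force"],o["opening"],o["q"],M)
crop(im,0,0,512,384,"pics/w6.png")
```

```text
8.875 [0.5852 0.0185 0.1559] 100.04698991105681 [0.8051 0.025  0.593 ] 0.05129682260627336 [-0.0958  0.0107  1.7844  0.0005  1.3364  1.2996] [[ 0.0102  0.1745 -0.9846]
 [-0.0005 -0.9847 -0.1745]
 [-0.9999  0.0022 -0.0099]]
pics/w6.png scale 1.5625
```

View pics/w6.png

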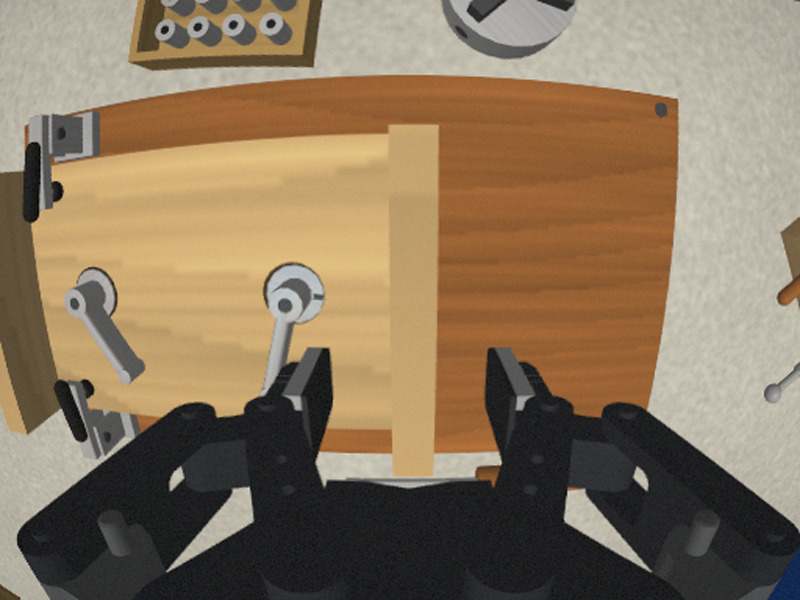

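w6 shows the leg still flush after release, with hub (286,304) and disc (295,292) visible. Next I'll flip the wrist so it has range for the clockwise swing, and move above the lever.

>>> move_arm(
  moves=[
    [-0.06,0.07,0,0,0,0.0286],
    [-0.12,0.14,0,0,0,0.0572],
    [-0.18,0.21,0,0,0,0.0858],
    [-0.24,0.28,0,0,0,0.1144],
    [-0.3,0.35,0,0,0,0.143],
    [-0.36,0.42,0,0,0,0.1716],
    [-0.42,0.49,0,0,0,0.2002],
    [-0.488,0.573,0,0,0,0.2288],
  ],
)

```text
t: 9.98
tool_pos: [0.5216, 0.0875, 0.1475]
tool_rot: [1.172, 1.235, -1.177]
contact_force: [0.2, 1.1, 0.3]
opening: 0.0513
```

>>> move_arm(
  moves=[
    [0,0,0,0,0,0.0286],
    [0,0,0,0,0,0.0572],
    [0,0,0,0,0,0.0858],
    [0,0,0,0,0,0.1144],
    [0,0,0,0,0,0.143],
    [0,0,0,0,0,0.1716],
    [0,0,0,0,0,0.2002],
    [0,0,0,0,0,0.2288],
  ],
)

```text
t: 10.98
tool_pos: [0.5218, 0.0872, 0.1475]
tool_rot: [0.067, 1.574, -0.067]
contact_force: [0.1, 0.1, 0.0]
opening: 0.0514
```

Run:
```python
from station import *
from h import *
np.set_printoptions(precision=4,suppress=True)
o=get_obs();im=get_image("wrist");s=get_image("side");pickle.dump((o,im,s),open("v7.pkl","wb"))
M=R.from_rotvec(o["tool_rot"]).as_matrix();print(o["t"],o["tool_pos"],np.degrees(np.arctan2(M[1,1],M[0,1])),o["contact_force"],o["opening"],o["q"])
crop(im,0,0,512,384,"pics/w7.png")
```

```text
10.975 [0.5218 0.0872 0.1475] 85.10611028131066 [0.1162 0.1478 0.0123] 0.05139712431808454 [ 0.0248 -0.108   1.9134  0.0003  1.3405 -1.4607]
pics/w7.png scale 1.5625
```

View pics/w7.png

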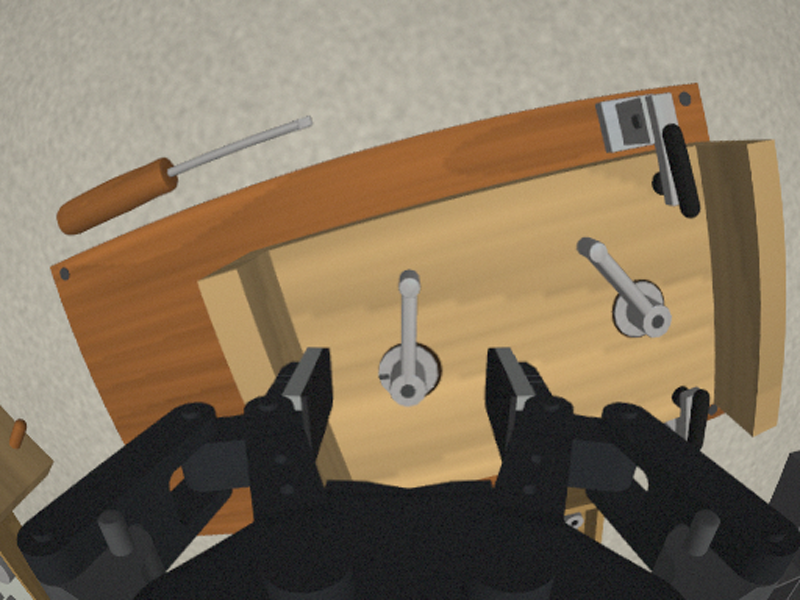

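Run:
```python
from h import *
np.set_printoptions(precision=4,suppress=True)
o,im,s=pickle.load(open("v7.pkl","rb"));T=wT(o,im)
f=lambda q,z:onz(im,np.array(q)/1.5625,z,T,True)
h=f([[407,390]],.067)[0];t=f([[409,285]],.067)[0];print(h,t,np.degrees(np.arctan2(*(t-h)[[1,0]])),np.linalg.norm(t-h),"disc",f([[410,369]],.042))
```

```text
[0.5704 0.083  0.067 ] [0.5131 0.0889 0.067 ] 174.14845651114467 0.057634957741019135 disc [[0.5695 0.0848 0.042 ]]
```

>>> move_arm(
  moves=[
    [0.006,0.008,-0.4,0,0,0],
    [0.006,0.008,-0.7,0,0,0],
    [0.006,0.008,-0.82,0,0,0],
    [0.006,0.008,-0.82,0,0,0],
    [0.006,0.008,-0.82,0,0,0],
  ],
)

```text
t: 11.7
tool_pos: [0.5252, 0.0881, 0.0532]
tool_rot: [0.072, 1.567, -0.072]
contact_force: [-0.2, 0.3, 0.6]
opening: 0.0513
```

Run:
```python
from station import *
from h import *
np.set_printoptions(precision=4,suppress=True)
o=get_obs();im=get_image("wrist");s=get_image("side")
print(o["t"],o["tool_pos"],o["contact_force"],o["wrist_torque"])
crop(im,0,0,512,384,"pics/w8.png")
crop(s,140,170,300,290,"pics/s8.png")
```

```text
11.7 [0.5252 0.0881 0.0532] [-0.212   0.2651  0.5859] [ 0.0352 -0.0374  0.001 ]
pics/w8.png scale 1.5625
pics/s8.png scale 5.0
```

View pics/w8.png

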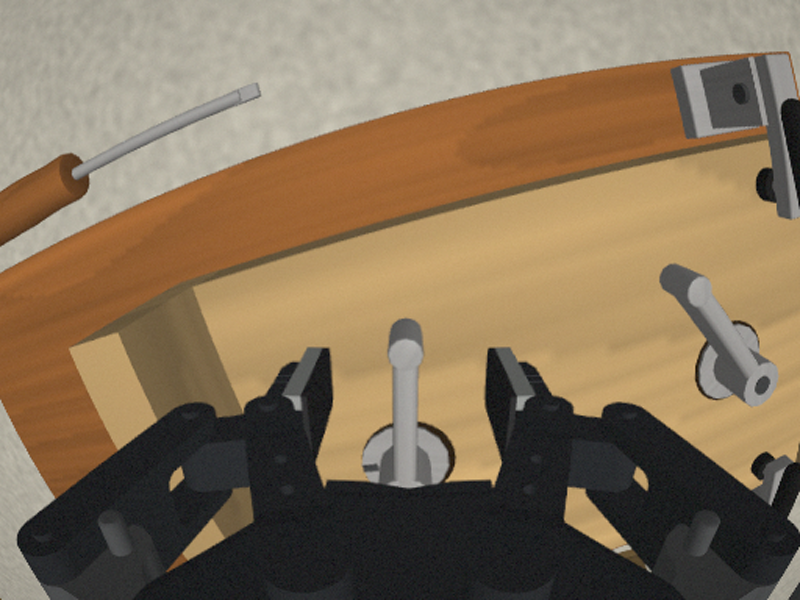

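View pics/s8.png

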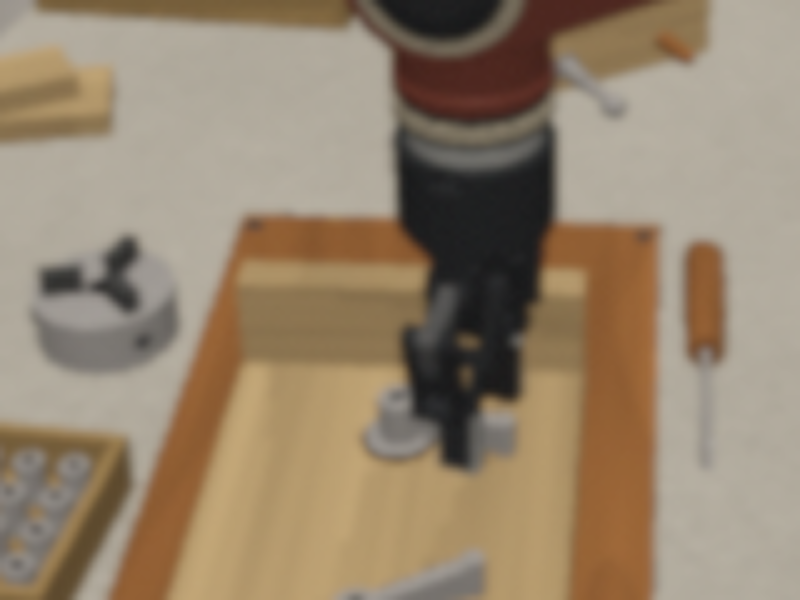

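w8 and s8 show the lever (405,350) centred between the jaws (330 to 487). I'll close gently.

>>> move_arm(
  moves=[
    [0,0,0,0,0,0],
    [0,0,0,0,0,0],
    [0,0,0,0,0,0],
    [0,0,0,0,0,0],
    [0,0,0,0,0,0],
    [0,0,0,0,0,0],
  ],
  gripper=1,
  force=20,
)

```text
t: 12.55
tool_pos: [0.5242, 0.0876, 0.0521]
tool_rot: [0.071, 1.569, -0.073]
contact_force: [-1.8, -4.9, 5.5]
opening: 0.0072
```

```bash
cat > st.py <<'E'
from station import *
from h import *
import sys
np.set_printoptions(precision=4,suppress=True)
C=np.array([0.5703,0.0836])
for i in range(1):
    o=get_obs();M=R.from_rotvec(o["tool_rot"]).as_matrix();yaw=np.degrees(np.arctan2(M[1,1],M[0,1]))
    r=o["tool_pos"][:2]-C;F=o["contact_force"];tq=o["wrist_torque"]
    mf=r[0]*F[1]-r[1]*F[0]
    print("t",o["t"],"pos",o["tool_pos"],"yaw",yaw,"open",o["opening"],"polar",np.linalg.norm(r),np.degrees(np.arctan2(r[1],r[0])))
    u=r/np.linalg.norm(r)
    print("F",F,"tq",tq,"F_rad",F[:2]@u,"F_tan(ccw)",mf/np.linalg.norm(r),"Mz_from_F",mf,"total/.048",(mf+tq[2])/.048,"q6",o["q"][5])
E
python3 st.py
```

```text
t 12.55 pos [0.5242 0.0876 0.0521] yaw 84.75322600463947 open 0.007212571395405149 polar 0.04631917594566995 174.99970424023107
F [-1.7981 -4.9102  5.5269] tq [-0.7718  0.3249 -0.3124] F_rad 1.3632424161300012 F_tan(ccw) 5.04827803417368 Mz_from_F 0.2338320784875515 total/.048 -1.6358131539449225 q6 -1.4527827354460996
```

```bash
cat > rows.py <<'E'
import numpy as np,sys
a0,step,n=float(sys.argv[1]),float(sys.argv[2]),int(sys.argv[3])
p=lambda a:48*np.array([np.cos(np.radians(a)),np.sin(np.radians(a))])
out=[]
for i in range(1,n+1):
    d=(p(a0-step*i)-p(a0))/120
    out.append([round(d[0],3),round(d[1],3),0,0,0,round(-step*i/360,4)])
print(out)
E
python3 rows.py 174.8 4 6; python3 rows.py 150.8 4 4;python3 rows.py 134.8 3 3;for a in 125.8 119.8 113.8 107.8 101.8 95.8 89.8 83.8 77.8 71.8 65.8 59.8; do echo $a; python3 rows.py $a 2 3;done
```

```text
[[np.float64(0.003), np.float64(0.028), 0, 0, 0, -0.0111], [np.float64(0.009), np.float64(0.055), 0, 0, 0, -0.0222], [np.float64(0.016), np.float64(0.082), 0, 0, 0, -0.0333], [np.float64(0.025), np.float64(0.108), 0, 0, 0, -0.0444], [np.float64(0.036), np.float64(0.134), 0, 0, 0, -0.0556], [np.float64(0.049), np.float64(0.159), 0, 0, 0, -0.0667]]
[[np.float64(0.014), np.float64(0.024), 0, 0, 0, -0.0111], [np.float64(0.031), np.float64(0.047), 0, 0, 0, -0.0222], [np.float64(0.048), np.float64(0.068), 0, 0, 0, -0.0333], [np.float64(0.067), np.float64(0.089), 0, 0, 0, -0.0444]]
[[np.float64(0.015), np.float64(0.014), 0, 0, 0, -0.0083], [np.float64(0.031), np.float64(0.028), 0, 0, 0, -0.0167], [np.float64(0.048), np.float64(0.041), 0, 0, 0, -0.025]]
125.8
[[np.float64(0.011), np.float64(0.008), 0, 0, 0, -0.0056], [np.float64(0.023), np.float64(0.016), 0, 0, 0, -0.0111], [np.float64(0.035), np.float64(0.023), 0, 0, 0, -0.0167]]
119.8
[[np.float64(0.012), np.float64(0.007), 0, 0, 0, -0.0056], [np.float64(0.025), np.float64(0.013), 0, 0, 0, -0.0111], [np.float64(0.037), np.float64(0.019), 0
[... 1132 characters left out ...]
float64(-0.003), 0, 0, 0, -0.0056], [np.float64(0.027), np.float64(-0.007), 0, 0, 0, -0.0111], [np.float64(0.04), np.float64(-0.011), 0, 0, 0, -0.0167]]
71.8
[[np.float64(0.013), np.float64(-0.005), 0, 0, 0, -0.0056], [np.float64(0.026), np.float64(-0.01), 0, 0, 0, -0.0111], [np.float64(0.039), np.float64(-0.015), 0, 0, 0, -0.0167]]
65.8
[[np.float64(0.013), np.float64(-0.006), 0, 0, 0, -0.0056], [np.float64(0.025), np.float64(-0.012), 0, 0, 0, -0.0111], [np.float64(0.037), np.float64(-0.019), 0, 0, 0, -0.0167]]
59.8
[[np.float64(0.012), np.float64(-0.007), 0, 0, 0, -0.0056], [np.float64(0.024), np.float64(-0.015), 0, 0, 0, -0.0111], [np.float64(0.035), np.float64(-0.023), 0, 0, 0, -0.0167]]
```

>>> move_arm(
  moves=[
    [0.003,0.028,0,0,0,-0.0111],
    [0.009,0.055,0,0,0,-0.0222],
    [0.016,0.082,0,0,0,-0.0333],
    [0.025,0.108,0,0,0,-0.0444],
    [0.036,0.134,0,0,0,-0.0556],
    [0.049,0.159,0,0,0,-0.0667],
    [0.049,0.159,0,0,0,-0.0667],
  ],
)

```text
t: 13.42
tool_pos: [0.5302, 0.1062, 0.052]
tool_rot: [0.399, 1.533, -0.402]
contact_force: [-1.6, -6.2, 5.1]
opening: 0.0077
```

```bash
python3 st.py
```

```text
t 13.425 pos [0.5302 0.1062 0.052 ] yaw 60.73837095239849 open 0.007662798846759455 polar 0.046031997671119484 150.54359059662428
F [-1.5629 -6.1886  5.101 ] tq [-1.0759  0.2344 -0.321 ] F_rad -1.682395897065892 F_tan(ccw) 6.157171497603256 Mz_from_F 0.28342690403835635 total/.048 -0.7817515688454748 q6 -0.9978418272175051
```

>>> move_arm(
  moves=[
    [0.014,0.024,0,0,0,-0.0111],
    [0.031,0.047,0,0,0,-0.0222],
    [0.048,0.068,0,0,0,-0.0333],
  ],
)

```text
t: 13.8
tool_pos: [0.5358, 0.1138, 0.052]
tool_rot: [0.562, 1.495, -0.567]
contact_force: [-2.0, -7.6, 4.6]
opening: 0.0075
```

```bash
python3 st.py
```

```text
t 13.8 pos [0.5358 0.1138 0.052 ] yaw 48.66667116067253 open 0.007509162027726665 polar 0.045884406178085986 138.75888341029537
F [-2.05   -7.6119  4.6055] tq [-1.4702  0.2983 -0.161 ] F_rad -3.4765355341481325 F_tan(ccw) 7.0751419704732905 Mz_from_F 0.3246386879408201 total/.048 3.410167877270311 q6 -0.7726322498218559
```

```bash
for a in 138.8 130.8 124.8 118.8 112.8 106.8 100.8; do echo $a; python3 rows.py $a 2 4 | sed 's/np.float64//g';done
```

```text
138.8
[[(0.009), (0.01), 0, 0, 0, -0.0056], [(0.019), (0.02), 0, 0, 0, -0.0111], [(0.029), (0.03), 0, 0, 0, -0.0167], [(0.04), (0.039), 0, 0, 0, -0.0222]]
130.8
[[(0.011), (0.009), 0, 0, 0, -0.0056], [(0.022), (0.017), 0, 0, 0, -0.0111], [(0.033), (0.026), 0, 0, 0, -0.0167], [(0.045), (0.033), 0, 0, 0, -0.0222]]
124.8
[[(0.012), (0.008), 0, 0, 0, -0.0056], [(0.023), (0.015), 0, 0, 0, -0.0111], [(0.036), (0.022), 0, 0, 0, -0.0167], [(0.048), (0.029), 0, 0, 0, -0.0222]]
118.8
[[(0.012), (0.007), 0, 0, 0, -0.0056], [(0.025), (0.013), 0, 0, 0, -0.0111], [(0.038), (0.018), 0, 0, 0, -0.0167], [(0.051), (0.023), 0, 0, 0, -0.0222]]
112.8
[[(0.013), (0.005), 0, 0, 0, -0.0056], [(0.026), (0.01), 0, 0, 0, -0.0111], [(0.039), (0.014), 0, 0, 0, -0.0167], [(0.053), (0.018), 0, 0, 0, -0.0222]]
106.8
[[(0.013), (0.004), 0, 0, 0, -0.0056], [(0.027), (0.007), 0, 0, 0, -0.0111], [(0.041), (0.01), 0, 0, 0, -0.0167], [(0.054), (0.012), 0, 0, 0, -0.0222]]
100.8
[[(0.014), (0.002), 0, 0, 0, -0.0056], [(0.028), (0.004), 0, 0, 0, -0.0111], [(0.041), (0.006), 0, 0, 0, -0.0167], [(0.055), (0.007), 0, 0, 0, -0.0222]]
```

>>> move_arm(
  moves=[
    [0.011,0.011,0,0,0,-0.0056],
    [0.022,0.02,0,0,0,-0.0111],
    [0.034,0.03,0,0,0,-0.0167],
    [0.045,0.039,0,0,0,-0.0222],
  ],
)

```text
t: 14.3
tool_pos: [0.5406, 0.1185, 0.052]
tool_rot: [0.668, 1.465, -0.675]
contact_force: [-5.4, -8.8, 7.9]
opening: 0.0075
```

```bash
python3 st.py
```

```text
t 14.3 pos [0.5406 0.1185 0.052 ] yaw 40.724361785889876 open 0.007493797364588759 polar 0.04581154125122621 130.47090206364047
F [-5.3759 -8.785   7.8731] tq [-1.4692  0.7437 -0.2052] F_rad -3.1937337041284035 F_tan(ccw) 9.79161912930669 Mz_from_F 0.4485691636585291 total/.048 5.070940787798793 q6 -0.6264048008609306
```

>>> move_arm(
  moves=[
    [0.011,0.009,0,0,0,-0.0062],
    [0.022,0.017,0,0,0,-0.012],
    [0.033,0.026,0,0,0,-0.0175],
  ],
)

```text
t: 14.68
tool_pos: [0.5446, 0.1215, 0.0519]
tool_rot: [0.753, 1.435, -0.759]
contact_force: [-3.8, -8.5, 6.4]
opening: 0.0075
```

```bash
python3 st.py
```

```text
t 14.675 pos [0.5446 0.1215 0.0519] yaw 34.43617877110292 open 0.007503268772233666 polar 0.04583051873392402 124.1591854550349
F [-3.7998 -8.5481  6.4196] tq [-1.5045  0.6776 -0.1845] F_rad -4.939828073244826 F_tan(ccw) 7.943955560119739 Mz_from_F 0.36407560411952755 total/.048 3.7411397691496493 q6 -0.5115312930886592
```

>>> move_arm(
  moves=[
    [0.014,0.005,0,0,0,-0.0062],
    [0.026,0.009,0,0,0,-0.012],
    [0.039,0.015,0,0,0,-0.0175],
  ],
)

```text
t: 15.05
tool_pos: [0.5489, 0.1241, 0.0519]
tool_rot: [0.838, 1.403, -0.843]
contact_force: [-5.2, -5.8, 8.2]
opening: 0.0073
```

```bash
python3 st.py
```

```text
t 15.05 pos [0.5489 0.1241 0.0519] yaw 28.131791700744767 open 0.007306984752202566 polar 0.04575460073759008 117.82996825510453
F [-5.1586 -5.7691  8.1907] tq [-1.0791  0.9041 -0.1519] F_rad -2.693582609674255 F_tan(ccw) 7.25520925128924 Mz_from_F 0.331959202560409 total/.048 3.7517086541067988 q6 -0.3992178478795609
```

>>> move_arm(
  moves=[
    [0.012,0.006,0,0,0,-0.0062],
    [0.025,0.011,0,0,0,-0.012],
    [0.038,0.016,0,0,0,-0.0175],
  ],
)

```text
t: 15.42
tool_pos: [0.5535, 0.1261, 0.052]
tool_rot: [0.922, 1.367, -0.926]
contact_force: [-5.1, -5.1, 8.3]
opening: 0.0071
```

```bash
python3 st.py
```

```text
t 15.425 pos [0.5535 0.1261 0.052 ] yaw 21.841322931117787 open 0.007118564745618327 polar 0.04573211939464384 111.50917301794227
F [-5.1294 -5.1283  8.265 ] tq [-0.9737  0.8437 -0.1288] F_rad -2.890483732393301 F_tan(ccw) 6.652439352561332 Mz_from_F 0.304230150736962 total/.048 3.655428437719132 q6 -0.2867356933437936
```

>>> move_arm(
  moves=[
    [0.013,0.005,0,0,0,-0.006],
    [0.026,0.009,0,0,0,-0.0116],
    [0.039,0.013,0,0,0,-0.0172],
  ],
)

```text
t: 15.8
tool_pos: [0.5583, 0.1277, 0.052]
tool_rot: [1.003, 1.327, -1.008]
contact_force: [-5.6, -5.7, 8.5]
opening: 0.0076
```

```bash
python3 st.py
```

```text
t 15.8 pos [0.5583 0.1277 0.052 ] yaw 15.656020689817298 open 0.007553092995529681 polar 0.045756535210139074 105.23462923716801
F [-5.5592 -5.7271  8.4821] tq [-0.9661  0.7952 -0.1102] F_rad -4.0650340136920065 F_tan(ccw) 6.868775653050278 Mz_from_F 0.31429137501934107 total/.048 4.252566586978465 q6 -0.17679860355729202
```

>>> move_arm(
  moves=[
    [0.013,0.003,0,0,0,-0.006],
    [0.027,0.005,0,0,0,-0.0116],
    [0.041,0.008,0,0,0,-0.0172],
  ],
)

```text
t: 16.18
tool_pos: [0.5632, 0.1288, 0.052]
tool_rot: [1.084, 1.284, -1.089]
contact_force: [-4.7, -5.6, 7.2]
opening: 0.0067
```

```bash
python3 st.py
```

```text
t 16.175 pos [0.5632 0.1288 0.052 ] yaw 9.46461716609406 open 0.006712079465223703 polar 0.045732569329073124 98.98228811050112
F [-4.683  -5.5928  7.2265] tq [-0.9662  0.8034 -0.0356] F_rad -4.793073559184688 F_tan(ccw) 5.498770899510628 Mz_from_F 0.2514729213865596 total/.048 4.498217512670155 q6 -0.06793219876290447
```

>>> move_arm(
  moves=[
    [0.014,0.002,0,0,0,-0.006],
    [0.028,0.003,0,0,0,-0.0116],
    [0.041,0.004,0,0,0,-0.0172],
  ],
)

```text
t: 16.55
tool_pos: [0.5681, 0.1293, 0.052]
tool_rot: [1.165, 1.236, -1.169]
contact_force: [-4.4, -5.0, 7.5]
opening: 0.0073
```

```bash
python3 st.py
```

```text
t 16.55 pos [0.5681 0.1293 0.052 ] yaw 3.2776277425914886 open 0.007345490556132111 polar 0.045750955830869 92.69895028367965
F [-4.3728 -5.0285  7.5007] tq [-0.8467  0.7788 -0.0195] F_rad -4.8169947796897015 F_tan(ccw) 4.604750189389622 Mz_from_F 0.21067172252695027 total/.048 3.983761522419789 q6 0.040004733359069886
```

>>> move_arm(
  moves=[
    [0.014,-0.001,0,0,0,-0.0056],
    [0.028,-0.003,0,0,0,-0.0112],
    [0.042,-0.005,0,0,0,-0.0168],
  ],
)

```text
t: 16.92
tool_pos: [0.5731, 0.1293, 0.052]
tool_rot: [1.243, 1.187, -1.247]
contact_force: [-5.9, -3.0, 7.0]
opening: 0.0078
```

```bash
python3 st.py
```

```text
t 16.925 pos [0.5731 0.1293 0.052 ] yaw -2.77416714290335 open 0.007791931105359609 polar 0.045756625471989124 86.49938917572746
F [-5.8664 -2.9546  6.9848] tq [-0.5079  0.853  -0.0194] F_rad -3.307298542296998 F_tan(ccw) 5.675086953161996 Mz_from_F 0.2596728282368053 total/.048 5.0063309761490205 q6 0.14367767028181774
```

>>> move_arm(
  moves=[
    [0.014,-0.002,0,0,0,-0.0056],
    [0.028,-0.004,0,0,0,-0.0112],
    [0.041,-0.007,0,0,0,-0.0168],
  ],
)

```text
t: 17.3
tool_pos: [0.578, 0.1287, 0.052]
tool_rot: [1.321, 1.134, -1.323]
contact_force: [-5.0, -1.0, 7.5]
opening: 0.0075
```

```bash
python3 st.py
```

```text
t 17.3 pos [0.578  0.1287 0.052 ] yaw -8.822484515634182 open 0.00751506799614254 polar 0.045788759319501264 80.37566130180727
F [-5.0299 -1.048   7.4702] tq [-0.3441  0.8343 -0.0389] F_rad -1.874197433151801 F_tan(ccw) 4.7838576061898275 Mz_from_F 0.21904690454859146 total/.048 3.753681595015903 q6 0.24703793391862972
```

>>> move_arm(
  moves=[
    [0.014,-0.002,0,0,0,-0.0056],
    [0.027,-0.005,0,0,0,-0.0112],
    [0.041,-0.009,0,0,0,-0.0168],
  ],
)

```text
t: 17.68
tool_pos: [0.5828, 0.1277, 0.052]
tool_rot: [1.397, 1.077, -1.4]
contact_force: [-5.4, -2.1, 8.4]
opening: 0.0073
```

```bash
python3 st.py
```

```text
t 17.675 pos [0.5828 0.1277 0.052 ] yaw -14.868829261748544 open 0.007312111681680718 polar 0.04582899643222143 74.20106796770888
F [-5.3855 -2.1097  8.3596] tq [-0.3769  0.9375 -0.0503] F_rad -3.4962281908032633 F_tan(ccw) 4.60767867345625 Mz_from_F 0.21116528948664925 total/.048 3.350873705603883 q6 0.34997169175517445
```

>>> move_arm(
  moves=[
    [0.013,-0.004,0,0,0,-0.0056],
    [0.026,-0.009,0,0,0,-0.0112],
    [0.039,-0.013,0,0,0,-0.0168],
  ],
)

```text
t: 18.05
tool_pos: [0.5874, 0.1262, 0.052]
tool_rot: [1.471, 1.016, -1.475]
contact_force: [-6.0, -1.6, 8.3]
opening: 0.0074
```

```bash
python3 st.py
```

```text
t 18.05 pos [0.5874 0.1262 0.052 ] yaw -20.907258602438777 open 0.007356111795369925 polar 0.04591361877600755 68.12564033556242
F [-5.9826 -1.6453  8.339 ] tq [-0.394   0.9218  0.0384] F_rad -3.7558166432689437 F_tan(ccw) 4.9388653697825236 Mz_from_F 0.22676118177422036 total/.048 5.523373017686245 q6 0.4521345998877251
```

>>> move_arm(
  moves=[
    [0.013,-0.005,0,0,0,-0.0056],
    [0.025,-0.011,0,0,0,-0.0112],
    [0.038,-0.017,0,0,0,-0.0168],
  ],
)

```text
t: 18.42
tool_pos: [0.5919, 0.1242, 0.052]
tool_rot: [1.545, 0.951, -1.549]
contact_force: [-5.2, -1.9, 7.6]
opening: 0.0074
```

```bash
python3 st.py
```

```text
t 18.425 pos [0.5919 0.1242 0.052 ] yaw -26.95290069409012 open 0.007385689522632583 polar 0.04600823427507588 62.0094900547676
F [-5.2207 -1.8856  7.5924] tq [-0.3553  1.0107  0.0271] F_rad -4.115217685604811 F_tan(ccw) 3.7250734147872997 Mz_from_F 0.171384050359391 total/.048 4.135977742609921 q6 0.5536347791649139
```

>>> move_arm(
  moves=[
    [0.012,-0.006,0,0,0,-0.0056],
    [0.024,-0.013,0,0,0,-0.0112],
  ],
)

```text
t: 18.68
tool_pos: [0.5947, 0.1226, 0.052]
tool_rot: [1.594, 0.905, -1.598]
contact_force: [-6.4, -2.2, 7.4]
opening: 0.0071
```

```bash
python3 st.py
```

```text
t 18.675 pos [0.5947 0.1226 0.052 ] yaw -30.984219354838 open 0.007109139806433703 polar 0.04603733569895133 57.92556205101811
F [-6.3861 -2.2392  7.4194] tq [-0.3744  1.      0.0418] F_rad -5.28859708055222 F_tan(ccw) 4.222260125704249 Mz_from_F 0.19438160681534297 total/.048 4.919932624027667 q6 0.620974801848507
```

>>> move_arm(
  moves=[
    [0.012,-0.008,0,0,0,-0.0056],
    [0.022,-0.016,0,0,0,-0.0112],
  ],
)

```text
t: 18.92
tool_pos: [0.5975, 0.1208, 0.052]
tool_rot: [1.642, 0.857, -1.646]
contact_force: [-5.4, -0.9, 8.5]
opening: 0.0075
```

```bash
python3 st.py
```

```text
t 18.925 pos [0.5975 0.1208 0.052 ] yaw -35.00669838626172 open 0.007485063101619088 polar 0.046096655489964174 53.90311360118727
F [-5.4178 -0.8994  8.4965] tq [-0.2609  0.9298  0.0764] F_rad -3.9186534450215724 F_tan(ccw) 3.847765419982563 Mz_from_F 0.1773691169711335 total/.048 5.2865315565621085 q6 0.6877050453134507
```

>>> move_arm(
  moves=[
    [0.01,-0.008,0,0,0,-0.0056],
    [0.021,-0.017,0,0,0,-0.0112],
  ],
)

```text
t: 19.18
tool_pos: [0.6, 0.1189, 0.052]
tool_rot: [1.69, 0.808, -1.693]
contact_force: [-5.5, -1.2, 7.5]
opening: 0.0076
```

```bash
python3 st.py
```

```text
t 19.175 pos [0.6    0.1189 0.052 ] yaw -39.035562999256165 open 0.007551506704935243 polar 0.046155522436051304 49.8867163508974
F [-5.5307 -1.2094  7.5261] tq [-0.2378  0.8544  0.1046] F_rad -4.48840701203913 F_tan(ccw) 3.4505150677811582 Mz_from_F 0.15926032562690634 total/.048 5.497087298429929 q6 0.7543642554781684
```

Run:
```python
from station import *
from h import *
o=get_obs();im=get_image("wrist");s=get_image("side");c=get_image("scene");pickle.dump((o,im,s,c),open("v9.pkl","wb"))
crop(im,0,0,512,384,"pics/w9.png")
crop(s,160,190,290,290,"pics/s9.png")
crop(c,200,185,300,260,"pics/c9.png")
```

```text
pics/w9.png scale 1.5625
pics/s9.png scale 6.0
pics/c9.png scale 8.0
```

View pics/w9.png

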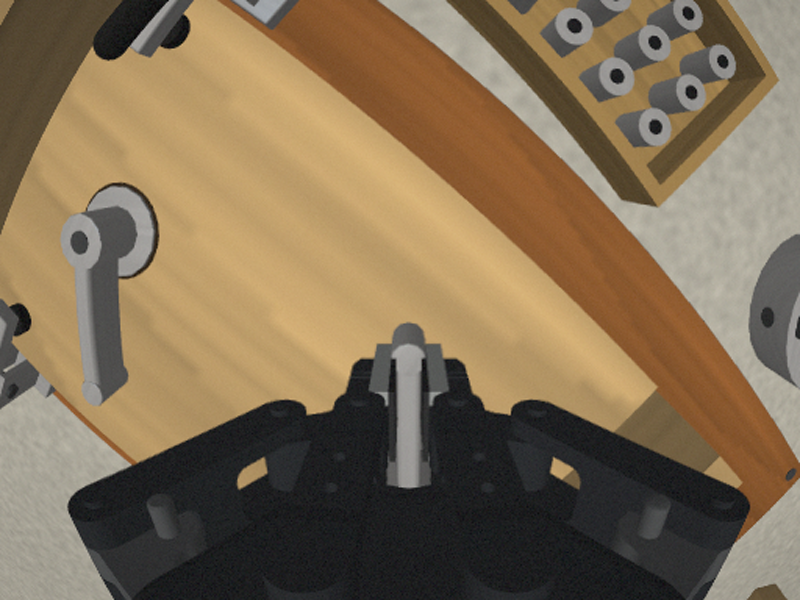

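View pics/s9.png

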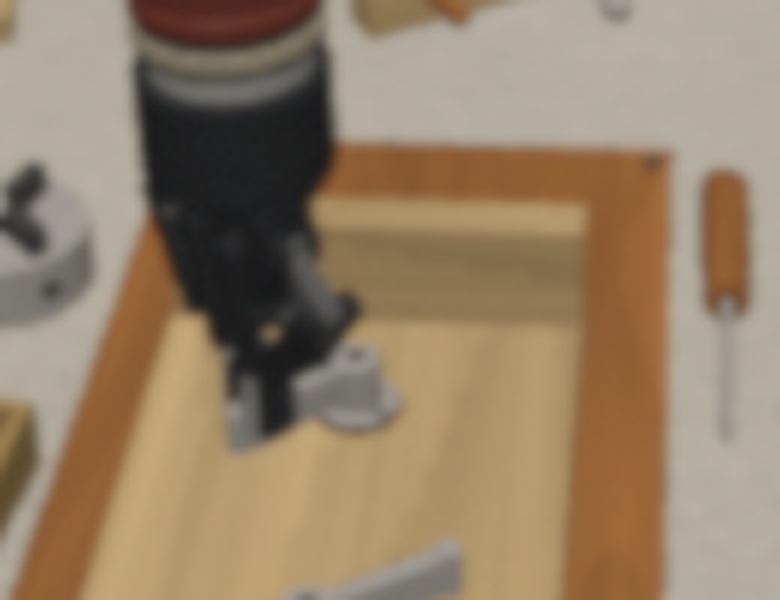

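View pics/c9.png

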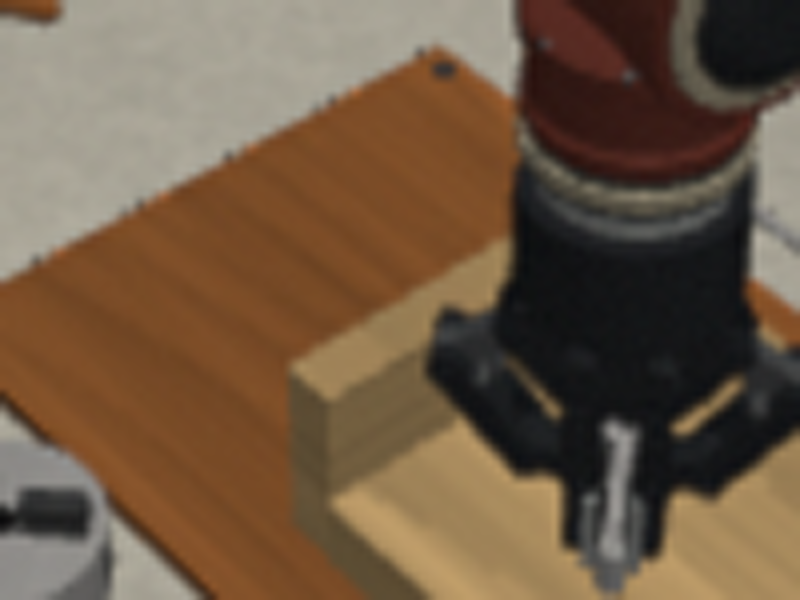

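w9, s9 and c9 show the lever held in the pads and the leg sitting flush with no visible gap. I'll continue in small steps.

>>> move_arm(
  moves=[
    [0.01,-0.01,0,0,0,-0.005],
    [0.02,-0.02,0,0,0,-0.0105],
  ],
)

```text
t: 19.58
tool_pos: [0.6023, 0.1169, 0.052]
tool_rot: [1.734, 0.76, -1.737]
contact_force: [-6.2, 0.5, 7.5]
opening: 0.0073
```

```bash
python3 st.py
```

```text
t 19.575 pos [0.6023 0.1169 0.052 ] yaw -42.80840801222699 open 0.007307932846805821 polar 0.04618780955982477 46.06919228492899
F [-6.2433  0.4934  7.5171] tq [0.0022 0.9626 0.0942] F_rad -3.976152479275888 F_tan(ccw) 4.838627561763402 Mz_from_F 0.22348560835364728 total/.048 6.619090048473173 q6 0.8159879899328129
```

>>> move_arm(
  moves=[
    [0.0095,-0.01,0,0,0,-0.0052],
    [0.019,-0.02,0,0,0,-0.0107],
  ],
)

```text
t: 19.82
tool_pos: [0.6046, 0.1147, 0.052]
tool_rot: [1.778, 0.71, -1.782]
contact_force: [-5.8, 1.1, 8.7]
opening: 0.0071
```

```bash
python3 st.py
```

```text
t 19.825 pos [0.6046 0.1147 0.052 ] yaw -46.644056639351156 open 0.007088284988221982 polar 0.04629115825390868 42.2577492428738
F [-5.7796  1.1259  8.6826] tq [0.1081 0.8922 0.1466] F_rad -3.520485413844651 F_tan(ccw) 4.719885594587673 Mz_from_F 0.21848897099940184 total/.048 7.606743478663398 q6 0.8788915602505225
```

The push is climbing (5.5 → 6.6 → 7.6 N), so the leg is bearing. I'll keep going.

>>> move_arm(
  moves=[
    [0.009,-0.011,0,0,0,-0.0052],
    [0.018,-0.022,0,0,0,-0.0105],
  ],
)

```text
t: 20.08
tool_pos: [0.6065, 0.1124, 0.0519]
tool_rot: [1.821, 0.659, -1.825]
contact_force: [-5.9, 3.6, 7.2]
opening: 0.0073
```

```bash
python3 st.py
```

```text
t 20.075 pos [0.6065 0.1124 0.0519] yaw -50.42287333593459 open 0.0072984972935055065 polar 0.04631112386508062 38.487901557119635
F [-5.8857  3.6087  7.2398] tq [0.2489 0.9571 0.2149] F_rad -2.3610950373836306 F_tan(ccw) 6.487600029156521 Mz_from_F 0.3004480485373683 total/.048 10.736214284887103 q6 0.9402611328611475
```

>>> move_arm(
  moves=[
    [0.0085,-0.0112,0,0,0,-0.0052],
    [0.017,-0.0225,0,0,0,-0.0105],
  ],
)

```text
t: 20.32
tool_pos: [0.6084, 0.11, 0.0519]
tool_rot: [1.863, 0.606, -1.867]
contact_force: [-8.6, 3.6, 9.1]
opening: 0.0072
```

```bash
python3 st.py
```

```text
t 20.325 pos [0.6084 0.11   0.0519] yaw -54.2016147498587 open 0.007194961080578773 polar 0.04638911195456593 34.70417207529277
F [-8.5553  3.5978  9.1181] tq [0.4584 1.1448 0.1831] F_rad -4.98500956321566 F_tan(ccw) 7.828625436302095 Mz_from_F 0.3631629818149804 total/.048 11.379882198550188 q6 1.0016704909452643
```

>>> move_arm(
  moves=[
    [0.004,-0.006,0,0,0,-0.0026],
    [0.008,-0.012,0,0,0,-0.0052],
  ],
)

```text
t: 20.58
tool_pos: [0.6092, 0.1089, 0.052]
tool_rot: [1.883, 0.581, -1.888]
contact_force: [-8.6, 3.3, 7.5]
opening: 0.0074
```

```bash
python3 st.py
```

```text
t 20.575 pos [0.6092 0.1089 0.052 ] yaw -56.03037273573165 open 0.007399804890763145 polar 0.04638053162018486 33.081333687666906
F [-8.5952  3.3492  7.5037] tq [0.399  1.3997 0.3547] F_rad -5.373819252536973 F_tan(ccw) 7.497749503565848 Mz_from_F 0.34774960793036114 total/.048 14.634743309109409 q6 1.0311975630571921
```

>>> move_arm(
  moves=[
    [0.004,-0.006,0,0,0,-0.0026],
    [0.0075,-0.0122,0,0,0,-0.0052],
  ],
)

```text
t: 20.82
tool_pos: [0.6101, 0.1075, 0.0519]
tool_rot: [1.903, 0.553, -1.909]
contact_force: [-7.9, 4.9, 8.3]
opening: 0.0076
```

```bash
python3 st.py
```

```text
t 20.825 pos [0.6101 0.1075 0.0519] yaw -57.915390485627675 open 0.00764580776827428 polar 0.04644236589123112 30.974144148434227
F [-7.8708  4.899   8.3181] tq [0.607  1.1695 0.2464] F_rad -4.227135632408767 F_tan(ccw) 8.251155531114337 Mz_from_F 0.38320318420146754 total/.048 13.116696250593705 q6 1.0616684019028715
```

>>> move_arm(
  moves=[
    [0.0035,-0.006,0,0,0,-0.0026],
    [0.0073,-0.0125,0,0,0,-0.0052],
  ],
)

```text
t: 21.08
tool_pos: [0.6109, 0.1061, 0.0519]
tool_rot: [1.923, 0.525, -1.929]
contact_force: [-6.3, 3.6, 7.0]
opening: 0.0073
```

```bash
python3 st.py
```

```text
t 21.075 pos [0.6109 0.1061 0.0519] yaw -59.76126943186373 open 0.007300151516208702 polar 0.046416883468261005 29.018614181107996
F [-6.3112  3.6182  6.9509] tq [0.3054 0.9175 0.1592] F_rad -3.763711181661154 F_tan(ccw) 6.2254825083494 Mz_from_F 0.28896749612375133 total/.048 9.336379247998597 q6 1.0915933694074893
```

>>> move_arm(
  moves=[
    [0,0,0,0,0,0],
  ],
)

```text
t: 21.2
tool_pos: [0.6111, 0.1058, 0.0518]
tool_rot: [1.924, 0.524, -1.929]
contact_force: [-6.5, 3.0, 7.6]
opening: 0.0071
```

```bash
python3 st.py
python3 - <<'E'
from station import *
from h import *
o=get_obs();im=get_image("wrist");crop(im,180,180,350,330,"pics/w10.png")
E
python3 st.py
```

```text
t 21.2 pos [0.6111 0.1058 0.0518] yaw -59.79229719565694 open 0.00709704070483501 polar 0.04642542330955266 28.603078530551443
F [-6.5257  2.9558  7.6012] tq [ 0.3808  1.1323 -0.0686] F_rad -4.314211367114674 F_tan(ccw) 5.719155352425519 Mz_from_F 0.26551420820944854 total/.048 4.1013857379001495 q6 1.091949492051581
pics/w10.png scale 4.0
t 21.25 pos [0.6111 0.1058 0.0517] yaw -59.79509759956057 open 0.007343467973961594 polar 0.0464116625760536 28.57186870784285
F [-5.2692  3.1864  6.8911] tq [ 0.4046  1.0604 -0.0624] F_rad -3.103525583232554 F_tan(ccw) 5.318429534705136 Mz_from_F 0.24683715699925252 total/.048 3.842432568386982 q6 1.091949495051191
```

View pics/w10.png

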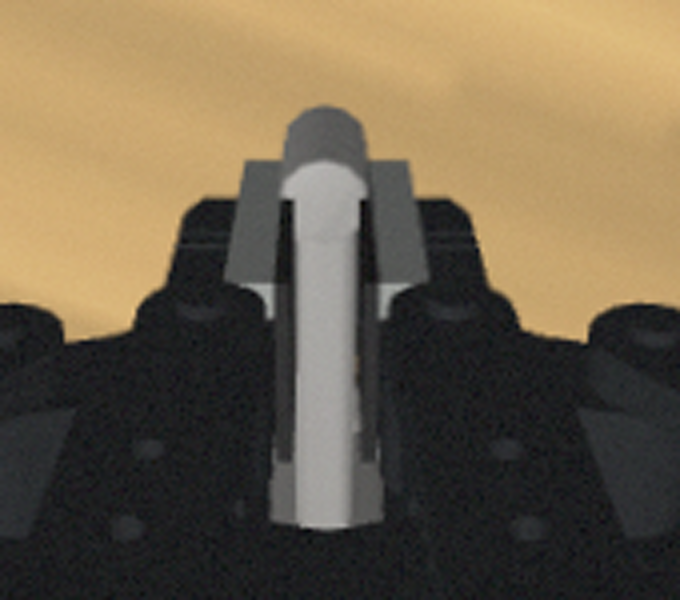

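The lever is well seated in the pads. The stiff wrist yaw makes the pinch reading ambiguous, so I'll loosen the jaws and check the tightness with a plain one-sided push.

>>> move_arm(
  moves=[
    [0,0,0,0,0,0],
    [0,0,0,0,0,0],
    [0,0,0,0,0,0],
  ],
  gripper=0.83,
)

```text
t: 21.62
tool_pos: [0.6125, 0.1037, 0.0513]
tool_rot: [1.925, 0.519, -1.926]
contact_force: [0.2, 0.4, 0.6]
opening: 0.0148
```

```bash
cat > av.py <<'E'
from station import *
from h import *
np.set_printoptions(precision=4,suppress=True)
C=np.array([0.5703,0.0836]);A=[]
for i in range(4):
    o=get_obs();r=o["tool_pos"][:2]-C;n=np.linalg.norm(r);F=o["contact_force"];mf=r[0]*F[1]-r[1]*F[0]
    A.append([*F,mf/.048,o["wrist_torque"][2]/.048,(mf+o["wrist_torque"][2])/.048,n*1000,np.degrees(np.arctan2(r[1],r[0]))])
    im=get_image("wrist")
print(o["t"],o["tool_pos"],o["opening"]);print("mean Fx Fy Fz Ft tz tot r ang",np.mean(A,0),"std",np.std(A,0)[3:6])
M=R.from_rotvec(o["tool_rot"]).as_matrix();print("lever dir of tool",np.degrees(np.arctan2(M[1,1],M[0,1]))+90)
import sys
if len(sys.argv)>1: crop(im,180,180,350,330,"pics/%s.png"%sys.argv[1])
E
python3 av.py w11
```

```text
21.775 [0.6125 0.1036 0.0515] 0.014448247403125308
mean Fx Fy Fz Ft tz tot r ang [ 0.2788 -0.0696  0.0998 -0.1776 -0.2541 -0.4318 46.7158 25.3873] std [0.5357 0.63   0.7123]
lever dir of tool 30.142902617685927
pics/w11.png scale 4.0
```

View pics/w11.png

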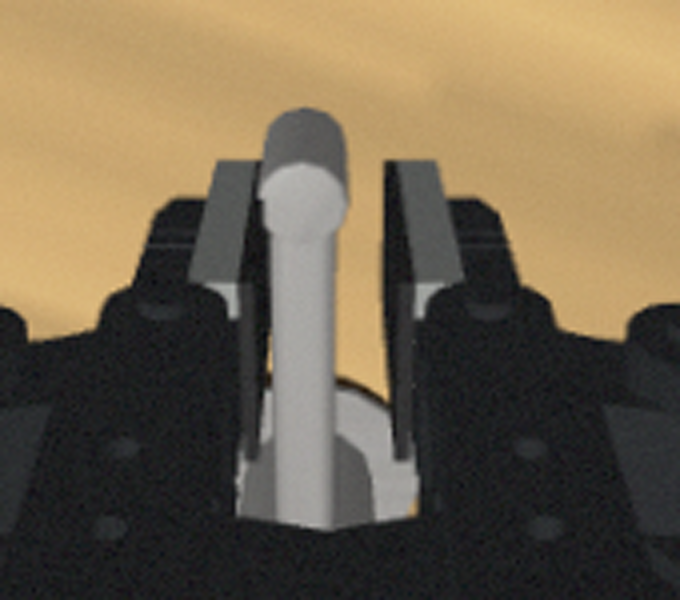

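>>> move_arm(
  moves=[
    [0.004,-0.0073,0,0,0,0],
    [0.008,-0.0146,0,0,0,0],
    [0.008,-0.0146,0,0,0,0],
  ],
)

```text
t: 22.2
tool_pos: [0.6129, 0.1031, 0.0516]
tool_rot: [1.925, 0.521, -1.927]
contact_force: [-1.3, 3.9, 1.2]
opening: 0.0145
```

```bash
python3 av.py
```

```text
22.35 [0.6128 0.1031 0.0515] 0.01452333205399118
mean Fx Fy Fz Ft tz tot r ang [-2.1507  4.5183  1.3502  4.8787 -0.1474  4.7313 46.8028 24.577 ] std [0.6621 0.5103 1.0172]
lever dir of tool 30.153155672082697
```

>>> move_arm(
  moves=[
    [0.004,-0.0073,0,0,0,0],
    [0.008,-0.0146,0,0,0,0],
    [0.008,-0.0146,0,0,0,0],
  ],
)

```text
t: 22.78
tool_pos: [0.6132, 0.1026, 0.0516]
tool_rot: [1.926, 0.524, -1.929]
contact_force: [-4.1, 8.6, 2.3]
opening: 0.0143
```

```bash
python3 av.py
```

```text
22.925 [0.6132 0.1026 0.0516] 0.014426627789142402
mean Fx Fy Fz Ft tz tot r ang [-4.3808  8.4306  2.7028  9.2683 -1.6624  7.606  46.9169 23.8642] std [0.4007 0.3285 0.6304]
lever dir of tool 30.14508991847338
```

>>> move_arm(
  moves=[
    [0.004,-0.0073,0,0,0,0],
    [0.008,-0.0146,0,0,0,0],
    [0.008,-0.0146,0,0,0,0],
  ],
)

```text
t: 23.35
tool_pos: [0.6136, 0.102, 0.0516]
tool_rot: [1.926, 0.527, -1.931]
contact_force: [-5.9, 11.9, 2.7]
opening: 0.0147
```

```bash
python3 av.py w12
```

```text
23.5 [0.6136 0.102  0.0516] 0.01473280045169906
mean Fx Fy Fz Ft tz tot r ang [-5.9412 11.5475  3.8482 12.6991 -2.2663 10.4327 47.0657 23.0187] std [0.1822 0.5186 0.6614]
lever dir of tool 30.140679058821597
pics/w12.png scale 4.0
```

View pics/w12.png

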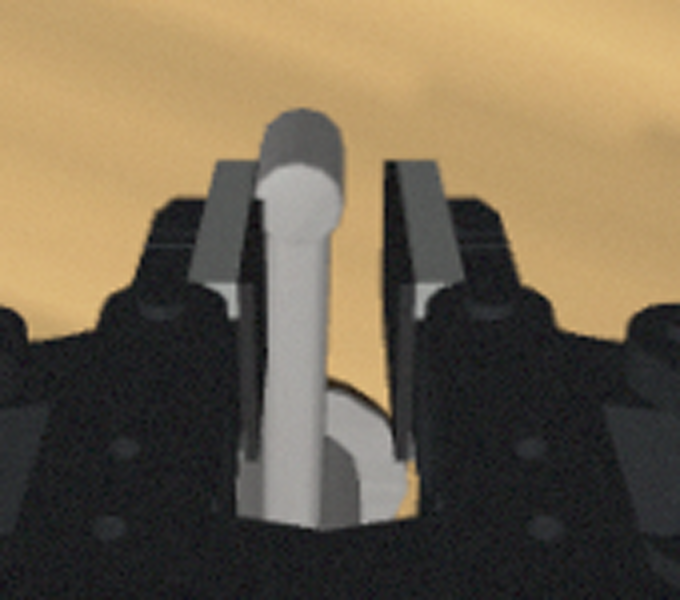

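>>> move_arm(
  moves=[
    [0.004,-0.0073,0,0,0,0],
    [0.008,-0.0146,0,0,0,0],
    [0.008,-0.0146,0,0,0,0],
  ],
)

```text
t: 23.92
tool_pos: [0.614, 0.1014, 0.0516]
tool_rot: [1.926, 0.529, -1.932]
contact_force: [-7.6, 15.7, 4.7]
opening: 0.0147
```

```bash
python3 av.py
```

```text
24.075 [0.614  0.1014 0.0517] 0.01462157211395712
mean Fx Fy Fz Ft tz tot r ang [-7.755  15.4938  5.1846 16.9914 -3.1518 13.8396 47.2131 22.1682] std [0.1854 0.4363 0.4   ]
lever dir of tool 30.134935180484284
```

>>> move_arm(
  moves=[
    [0.002,-0.0037,0,0,0,0],
    [0.004,-0.0073,0,0,0,0],
    [0.004,-0.0073,0,0,0,0],
  ],
)

```text
t: 24.5
tool_pos: [0.6142, 0.1011, 0.0516]
tool_rot: [1.926, 0.531, -1.933]
contact_force: [-9.8, 16.7, 5.7]
opening: 0.0145
```

```bash
python3 av.py w13
```

```text
24.65 [0.6142 0.1011 0.0516] 0.014212695827627275
mean Fx Fy Fz Ft tz tot r ang [-9.2207 16.8621  5.9598 18.7993 -3.606  15.1933 47.2947 21.7819] std [0.4509 0.2423 0.4508]
lever dir of tool 30.130111979651133
pics/w13.png scale 4.0
```

View pics/w13.png

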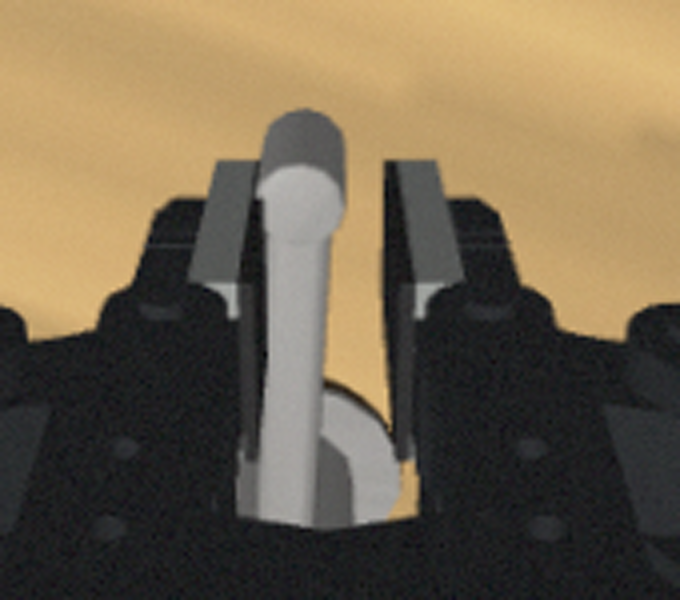

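Push at lever_grip is now 15.2 N: firm, above the 9–14 N tight range and under the 20 N forced limit. I'll back off to centre the jaws and lift clear.

>>> move_arm(
  moves=[
    [-0.018,0.033,0,0,0,0],
    [-0.036,0.0657,0,0,0,0],
    [-0.036,0.0657,0,0,0,0],
  ],
)

```text
t: 25.08
tool_pos: [0.6126, 0.1034, 0.0517]
tool_rot: [1.925, 0.518, -1.925]
contact_force: [-0.5, 0.4, 1.3]
opening: 0.0143
```

```bash
python3 av.py w14
```

```text
25.225 [0.6128 0.1032 0.0517] 0.014548015133256452
mean Fx Fy Fz Ft tz tot r ang [ 0.1018 -0.1513  0.4808 -0.1754 -0.2457 -0.4211 46.7656 24.8451] std [0.4267 0.382  0.8001]
lever dir of tool 30.12795761817145
pics/w14.png scale 4.0
```

View pics/w14.png

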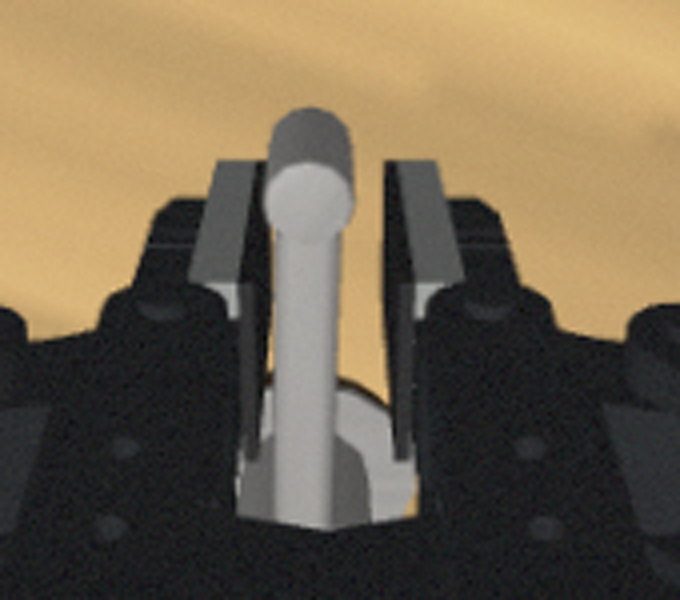

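>>> move_arm(
  moves=[
    [0,0,0.2,0,0,0],
    [0,0,0.5,0,0,0],
    [0,0,0.95,0,0,0],
    [0,0,0.95,0,0,0],
  ],
)

```text
t: 25.78
tool_pos: [0.6163, 0.1035, 0.1724]
tool_rot: [1.936, 0.515, -1.913]
contact_force: [0.1, -0.0, 0.5]
opening: 0.0145
```

>>> move_arm(
  moves=[
    [-0.3,0,0.4,0,0,0],
    [-0.6,0,0.8,0,0,0],
    [-0.8,0,0.9,0,0,0],
    [-0.8,0,0.9,0,0,0],
  ],
)

```text
t: 26.28
tool_pos: [0.5164, 0.1036, 0.2748]
tool_rot: [1.928, 0.518, -1.922]
contact_force: [0.8, -0.1, 0.3]
opening: 0.0148
```

Run:
```python
from station import *
from h import *
o=get_obs();im=get_image("wrist");s=get_image("side");c=get_image("scene")
print(o["t"],o["tool_pos"],o["contact_force"])
crop(im,0,0,512,384,"pics/w15.png")
crop(s,140,170,300,290,"pics/s15.png")
crop(c,170,120,380,340,"pics/c15.png")
```

```text
26.275 [0.51642984 0.10355996 0.27484753] [ 0.8393867  -0.10357571  0.3070182 ]
pics/w15.png scale 1.5625
pics/s15.png scale 5.0
pics/c15.png scale 2.727272727272727
```

View pics/w15.png

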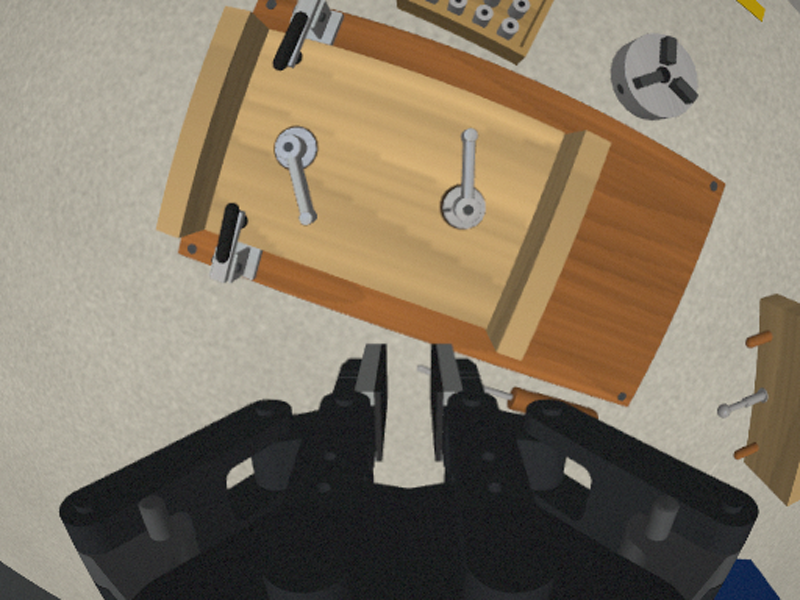

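View pics/s15.png

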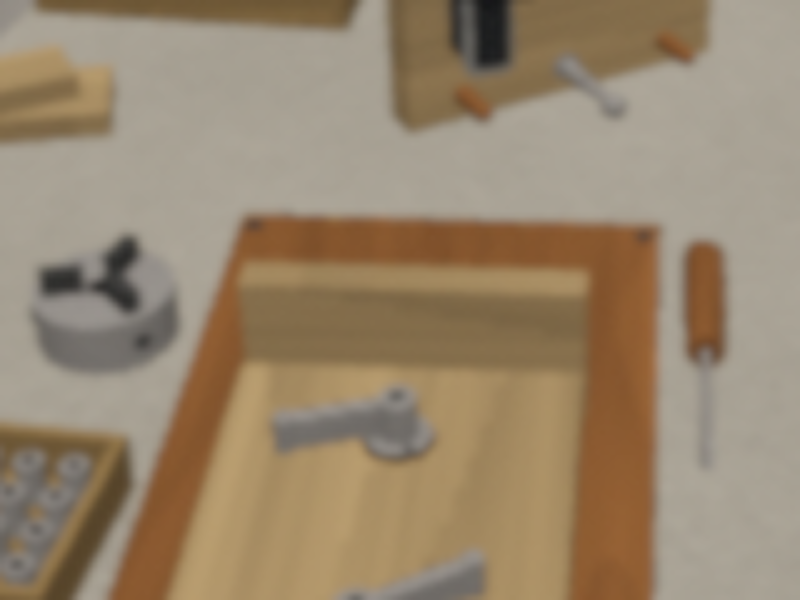

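View pics/c15.png

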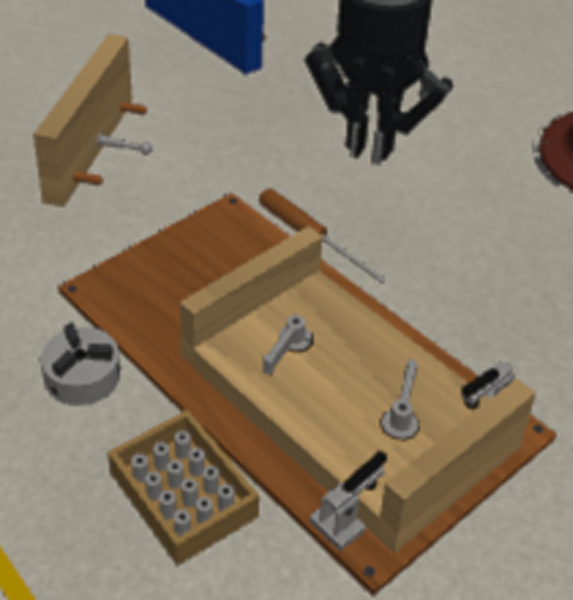

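The final views show the leg flush on the open end, the lever swung about 146° clockwise (w15 hub (467,210), tip (470,135)), the bystanders in place and the gripper clear. I'm handing in.

```bash
python3 -c "
from station import *
print(finish_job())"
```

```text
the job is handed in; nothing more can be done
None
```

The second leg is fitted and its cam lock is tight. I handed the job in at about 26 s, with the gripper clear of everything.

- **Leg:** I took the smaller plain leg, the one standing on the assembly board (about 175 mm measured, against about 235 mm for the other plain one). I lined it up with the holes, slid it in until it bore on the stand's board with a 14 N push, and let go.
- **Cam lock:** I swung the lever clockwise by about 146°. The push needed was about 4–5 N at first and began to climb at about 2.2 rad. A one-sided check push reached 15.2 N at the lever grip. That is just above the 9–14 N tight range and below the 20 N forced limit, so I stopped there.
- **Last pictures:** The leg sits flush with no visible gap. The lever stays where I left it, and the chuck, collet box, screwdriver and look-alike legs look undisturbed.
- **Checks that disagreed:**
  - The force readings while the lever was pinched were noisy: 14.6, 13.1, then 9.3 N as the motion slowed. I relied on the one-sided push instead.
  - In that push the lever barely moved, so the force needed to turn it further is at least about 15 N.
  - The lever started bearing slightly later than the 2.1 rad in the description.

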